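# Turn window-film samples over in a flip jig

### The job

Draw the long steel locking rod out of the jig's tube, regripping it along its length as needed, and lay it in the wooden cradle. Then seat every glazing sample from the cork board, filmed face up, in its own pocket of the hinged flipper plate, and swing the flipper right over so that all of them drop filmed face down into the second nest; finally swing the empty flipper all the way back, with the samples left flat in the nest and the rod in the cradle. Leave the other things on the bench where they stand.

Things in the scene. Friction and masses are not known exactly. Their poses are not given: they have to be found in the camera images.
- sample0: a double-glazing sample: flat block 54 (its x) by 72 (its y) by 20 mm (its z), two panes round an aluminium core, 0.12 kg. Origin: centre of its bare (pale) face; +z points to the filmed face, with the dark film, 20 mm away. It starts filmed face up (origin on the underside), flat on the 10 mm cork board at any yaw. May be absent
- sample1: a double-glazing sample: flat block 54 (its x) by 72 (its y) by 20 mm (its z), two panes round an aluminium core, 0.12 kg. Origin: centre of its bare (pale) face; +z points to the filmed face, with the dark film, 20 mm away. It starts filmed face up (origin on the underside), flat on the 10 mm cork board at any yaw. May be absent
- sample2: a double-glazing sample: flat block 54 (its x) by 72 (its y) by 20 mm (its z), two panes round an aluminium core, 0.12 kg. Origin: centre of its bare (pale) face; +z points to the filmed face, with the dark film, 20 mm away. It starts filmed face up (origin on the underside), flat on the 10 mm cork board at any yaw. May be absent
- rod: plain steel locking rod, 12 mm diameter, 280 mm long, 0.18 kg; origin at its centre, its x along its length. It starts in the jig's tube, along jig y, axis 50 mm above the bench, 55 to 85 mm of it out of the mouth; its inner end reaches over the flipper and blocks its end pocket and its swing. Slides with about 2 mm play, stays when let go; some 210 mm of travel frees it
- tube_mouth (a point): centre of the outer mouth of the fixed square tube (22 mm outside, 16 mm inside, 150 mm long, axis along jig y, 50 mm above the bench). The tube runs from here to jig +y; the rod is drawn out to jig -y
- cradle: low wooden cradle, fixed, with two U-shaped supports 170 mm apart along its y; origin on the bench at its centre. Each notch is 24 mm wide (cradle x), 20 mm long (y), floor 24 mm and walls 40 mm above the bench; between the supports 150 mm are free for fingers, above an 8 mm base
- cradle_rest (a point): where the rod's centre lies when it rests in the cradle (30 mm above the bench), rod along cradle y
- jig: grey turnover jig, fixed; origin on the bench under the middle of the hinge, x across the hinge from the flipper (at -x, the robot's side) to the second nest (+x), y along the hinge, z up. Bed 176 by 280 mm, 30 mm high at the nest, plus the tube at its -y end
- hinge_axis (a point): middle of the flipper's hinge axis, 41 mm above the bench; the axis is along jig y
- flipper (a joint): angle of the flipper plate: 0 = open, pockets up, on the robot's side (start); grows as its free edge is lifted and swung over; 3.14 = right over, upside down on the second nest. Damped hinge (0.3 N m s/rad, friction 0.05 N m); the 0.35 kg plate sinks slowly if let go. Past about 1.7 rad the samples topple out towards the nest and the closing plate pushes them home
- flipper_bar (a point): middle of the round handle bar of the flipper: 10 mm diameter, 102 mm free length along jig y, 122 mm from the hinge axis, at axis height when flat either side; 35 mm of free space between the bar and the plate. It moves with the flipper
- pocket0 (a point): centre of the floor of a flipper pocket (moves with the flipper). At flipper 0 it is 58 (jig x) by 76 mm (jig y) inside, floor 30 mm above the bench, rails 7 mm high; the hinge-side stops are 14 mm high but only at the two corners, leaving the middle 48 mm free for a finger. A sample goes in with its 54 mm along jig x
- pocket1 (a point): centre of the floor of a flipper pocket (moves with the flipper). At flipper 0 it is 58 (jig x) by 76 mm (jig y) inside, floor 30 mm above the bench, rails 7 mm high; the hinge-side stops are 14 mm high but only at the two corners, leaving the middle 48 mm free for a finger. A sample goes in with its 54 mm along jig x (middle pocket)
- pocket2 (a point): centre of the floor of a flipper pocket (moves with the flipper). At flipper 0 it is 58 (jig x) by 76 mm (jig y) inside, floor 30 mm above the bench, rails 7 mm high; the hinge-side stops are 14 mm high but only at the two corners, leaving the middle 48 mm free for a finger. A sample goes in with its 54 mm along jig x
- nest0 (a point): centre of the floor of a place of the second nest (fixed, beyond the hinge), 61 (jig x) by 79 mm (jig y) inside, floor 30 mm above the bench, rails 7 mm high (5 mm on the hinge side). Lies under the pocket of the same number when the flipper is over; a sample lying there stands 20 mm above its floor
- nest1 (a point): centre of the floor of a place of the second nest (fixed, beyond the hinge), 61 (jig x) by 79 mm (jig y) inside, floor 30 mm above the bench, rails 7 mm high (5 mm on the hinge side). Lies under the pocket of the same number when the flipper is over; a sample lying there stands 20 mm above its floor (middle place)
- nest2 (a point): centre of the floor of a place of the second nest (fixed, beyond the hinge), 61 (jig x) by 79 mm (jig y) inside, floor 30 mm above the bench, rails 7 mm high (5 mm on the hinge side). Lies under the pocket of the same number when the flipper is over; a sample lying there stands 20 mm above its floor
- tape: bystander: roll of clear tape, 64 mm across, 24 mm high, standing on the cork board; leave alone
- mug: bystander: white mug, 95 mm high, beyond the jig; leave alone
- sprayer: bystander: white spray bottle, 195 mm high, beyond the jig; leave alone
- squeegee: bystander: squeegee with yellow handle lying beyond the jig; leave alone
- jar: bystander: small white jar, 75 mm high, beyond the tube; leave alone
- driver: bystander: screwdriver lying near the wooden cradle, on the robot's side; leave alone

How it is judged:
By the outcome, as a careful person would: the job done as asked, in the order asked, and still so for the second after the job is handed in, with the robot touching nothing.
Of sample0, sample1, sample2 only 2 to 3 are there at a start; the rules pass over those that are not, and their reading is None.
At some moment in a run one of sample0, sample1, sample2 may be knocked a few centimetres aside while the robot is not near it.
Once in a run the grip may slacken for a moment while it holds something.
It also fails if it takes over 208 s, if anything falls off the work surface, if the arm or the gripper's body presses on something with over 40 N, if the wrist force passes 120 N, or if a joint passes its speed limit or range.

### The arm

A 6-joint arm with a two-finger parallel gripper is mounted at the origin on the work surface. World frame = base frame: x ahead of the robot, y to its left, z up, the work surface at z = 0. Lengths are in m, angles in rad, forces in N, time in s.
With the tool pointing down it reaches from about 0.2 to 0.875 m from the base axis. Payload 3.4 kg.
Tool frame: the origin (TCP) lies between the finger pads; the fingertips stand 8 mm ahead of it and the grasp point (between the pads) lies 11 mm behind it (env.tips_ahead is the distance from the TCP to the fingertips, in m); z points along the fingers, y is the line along which they close (so a half turn about z gives the same grasp; the last joint's range is limited). The gripper opens to 94 mm and grips with 3 to 60 N. Pads are 16 mm wide; open, the fingers measure 119 mm over their backs; the gripper's body (75 mm by 177 mm) begins 78 mm behind the grasp point.
Start: joints at [1.037, 0.276, 1.505, -0, 1.361, -0.121], TCP at [0.231, 0.527, 0.213] pointing down, gripper open.
Joint ranges: [-2.89, 2.89], [-0.75, 2.08], [0.22, 2.7], [-1.18, 4.32], [0.11, 2.71], [-2.7, 2.7]. Speed limits (rad/s): [2.57, 2.57, 3.14, 3.14, 3.14, 3.14].

### API

Orientations are given as a unit quaternion [x, y, z, w].
In Python, from plant import env gives the robot as it stands.
- The arm moves only by the shell command python3 -m creep 'ROWS' [FORCE]. ROWS is JSON, a list of rows, each an object with "hand": the finger opening in mm, from 0 to 94; "delta_pos": the shift along the tool's x, y, z in mm, a list of three; "twist": the turn, a rotation vector about the tool's x, y, z in degrees, a list of three. A call has 1 to 12 rows; each row shifts and turns the commanded pose from where the row before left it, along the tool's axes as they then stand; what a row does not reach is not made up. A row lasts 1/8 s, in which the tool goes at most 62.5 mm and 10.7 degrees, less where a joint would pass 70% of its speed; a pose out of reach is approached as far as the arm can. A call with a gripper value outside its range is refused whole. The fingers move at their own pace and stop on an object; FORCE is the grip in N (left out, the last holds). Time passes only in rows, so rows that do not move let the fingers close. It gives the time, the measured TCP pose, the force, the opening and the grip force at its end, in the units of the state.
- env.read_state(): the state, without advancing time (a new reading comes with each control period).
- env.capture(name): name is "scene" or "top"; returns the picture (384x512x3 uint8, red, green, blue); there is no depth.
- env.camera_info(name): a dict with "camera_matrix" (3x3 intrinsics, pixels), "extrinsics" (4x4, takes a point from world to camera coordinates). Camera axes: x right, y up, looking along -z (the intrinsics and any distortion apply to the point x, -y, -z); pixel columns grow to the right and rows downward; lengths in m; the calibration is good to about 2 mm. A picture is of the moment at which its call begins. camera_info takes no time and is no camera call.
- env.close_job(): hands the job in; it is judged then, once.
Trained networks look in the newest picture that a camera, given by its name, has taken for a name from the list of things; names that differ only in an ending like _2 or _b are one class to them, and where a whole thing is asked for, a point or a joint stands for the part that bears it (a point fixed in the world has none). Each returns a list of dicts, best first, with "score" (0 to 1); they miss things now and then, are a little off and sometimes report something else, mostly with a low value. They report only what shows in the picture. A call takes as long as a camera call.
- env.find_in(camera, thing): "pixel" ([column, row] in pixels, amid what is visible of it).
The state is a dict: "clock": time; "q": joint angles; "joint_velocities": joint speeds; "joint_torque": joint torques, N m; "tool_pos": TCP position; "ee_rot": TCP orientation; "contact_force": force on the tool from outside, world axes, zero at the start; "moment": the same for the moment, N m; "gripper_width": finger opening in m; "grasp_force": force on a finger pad.
Only numpy, scipy, OpenCV 4.12 (cv2) and the standard library are available. Lean on these libraries where they do the work, as an engineer would, in place of code of your own. Each camera call takes 0.05 s, during which the arm holds its last target. There are 200 camera calls.

## Working session

There is one attempt and no reset: what is moved stays moved. The work goes in short steps, Python scripts to look and compute and a shell command to move; the robot and the scene stay as the last step left them, time stands still between calls to the robot, and variables do not carry over. Pictures are saved under pics/ and viewed, at most 14 in all, crops included, and the job is handed in when it is done.

```bash
ls; mkdir -p pics; cat > h.py <<'E'
import numpy as np, cv2
from plant import env
from scipy.spatial.transform import Rotation as R
def ray(cam,px):
    i=env.camera_info(cam);K=np.array(i["camera_matrix"]);E=np.array(i["extrinsics"])
    d=np.linalg.inv(K)@[px[0],px[1],1.];d=np.array([d[0],-d[1],-d[2]])
    Rt=E[:3,:3].T;return -Rt@E[:3,3],Rt@d
def at(cam,px,z):
    o,d=ray(cam,px);return o+d*(z-o[2])/d[2]
def proj(cam,p):
    i=env.camera_info(cam);K=np.array(i["camera_matrix"]);E=np.array(i["extrinsics"])
    c=E[:3,:3]@np.array(p)+E[:3,3];u=K@[c[0],-c[1],-c[2]];return u[:2]/u[2]
def tri(a,b):
    # a,b=(cam,px): midpoint and gap
    (o1,d1),(o2,d2)=ray(*a),ray(*b)
    s=np.linalg.lstsq(np.c_[d1,-d2],o2-o1,rcond=None)[0]
    p,q=o1+s[0]*d1,o2+s[1]*d2
    return (p+q)/2,np.linalg.norm(p-q)
def snap(cam,name):
    im=env.capture(cam);cv2.imwrite(f"pics/{name}.png",cv2.cvtColor(im,cv2.COLOR_RGB2BGR));return im
E
python3 - <<'E'
from h import *
for c in("scene","top"):
    snap(c,c+"0");i=env.camera_info(c);print(c,np.round(i["camera_matrix"],1).tolist(),np.round(ray(c,(256,192)),3).tolist(),[k for k in i])
s=env.read_state();print({k:np.round(v,3).tolist() for k,v in s.items()})
for t in"sample0 rod cradle jig flipper flipper_bar tube_mouth pocket1 nest1 tape driver".split():
  r={}
  for c in("scene","top"):
    f=env.find_in(c,t);print(t,c,[(np.round(x["pixel"]).tolist(),round(x["score"],2)) for x in f[:4]])
    if f:r[c]=f[0]["pixel"]
  if len(r)==2:print("   ",*[np.round(x,3) for x in tri(("scene",r["scene"]),("top",r["top"]))])
E
```

```text
pics
scene [[373.2, 0.0, 250.5], [0.0, 373.2, 197.3], [0.0, 0.0, 1.0]] [[1.058, -0.564, 1.071], [-0.376, 0.489, -0.788]] ['camera_matrix', 'extrinsics']
top [[403.8, 0.0, 249.6], [0.0, 403.8, 191.9], [0.0, 0.0, 1.0]] [[0.372, 0.043, 1.283], [0.139, -0.039, -0.99]] ['camera_matrix', 'extrinsics']
{'clock': 0.1, 'q': [1.037, 0.276, 1.506, -0.0, 1.361, -0.121], 'joint_velocities': [-0.001, -0.003, -0.001, 0.001, -0.002, -0.001], 'joint_torque': [0.001, -40.546, -23.778, 0.07, 0.03, -0.0], 'tool_pos': [0.23, 0.526, 0.213], 'ee_rot': [0.205, 0.979, -0.001, -0.0], 'contact_force': [0.621, 0.096, -0.575], 'moment': [-0.037, 0.031, -0.001], 'grasp_force': 0.0, 'gripper_width': 0.094}
sample0 scene [([290.0, 132.0], 0.82), ([285.0, 152.0], 0.59), ([260.0, 140.0], 0.47)]
sample0 top [([121.0, 211.0], 0.95), ([155.0, 238.0], 0.93), ([155.0, 200.0], 0.76), ([167.0, 128.0], 0.6)]
    [0.487 0.406 0.038] 0.007
rod scene [([245.0, 208.0], 0.6), ([177.0, 248.0], 0.55)]
rod top [([284.0, 204.0], 0.7), ([241.0, 192.0], 0.18)]
    [ 0.548 -0.052  0.067] 0.113
cradle scene [([101.0, 238.0], 0.73), ([144
[... 502 characters left out ...]
47.0, 206.0], 0.74), ([240.0, 191.0], 0.42)]
tube_mouth top [([242.0, 192.0], 0.8), ([165.0, 131.0], 0.45), ([155.0, 200.0], 0.28)]
    [ 0.554  0.038 -0.015] 0.0
pocket1 scene [([241.0, 193.0], 0.89)]
pocket1 top [([236.0, 202.0], 0.85)]
    [0.515 0.055 0.017] 0.005
nest1 scene [([243.0, 207.0], 0.63), ([240.0, 188.0], 0.49)]
nest1 top [([244.0, 193.0], 0.61)]
    [ 0.549  0.027 -0.011] 0.007
tape scene [([274.0, 121.0], 0.73)]
tape top [([102.0, 242.0], 0.67), ([234.0, 203.0], 0.55)]
    [0.386 0.46  0.009] 0.034
driver scene [([100.0, 241.0], 0.51), ([239.0, 191.0], 0.39), ([278.0, 119.0], 0.22)]
driver top [([384.0, 282.0], 0.87), ([342.0, 248.0], 0.59)]
    [ 0.273 -0.391  0.019] 0.019
```

```bash
python3 - <<'E'
import cv2
for n,(x0,x1,y0,y1) in {"scene0":(70,330,95,290),"top0":(80,420,95,300)}.items():
    a=cv2.imread(f"pics/{n}.png")[y0:y1,x0:x1];s=3 if n=="scene0" else 2.35
    cv2.imwrite(f"pics/{n}c.png",cv2.resize(a,None,fx=s,fy=s,interpolation=cv2.INTER_CUBIC))
E
```

```text
(no output)
```

View pics/scene0c.png

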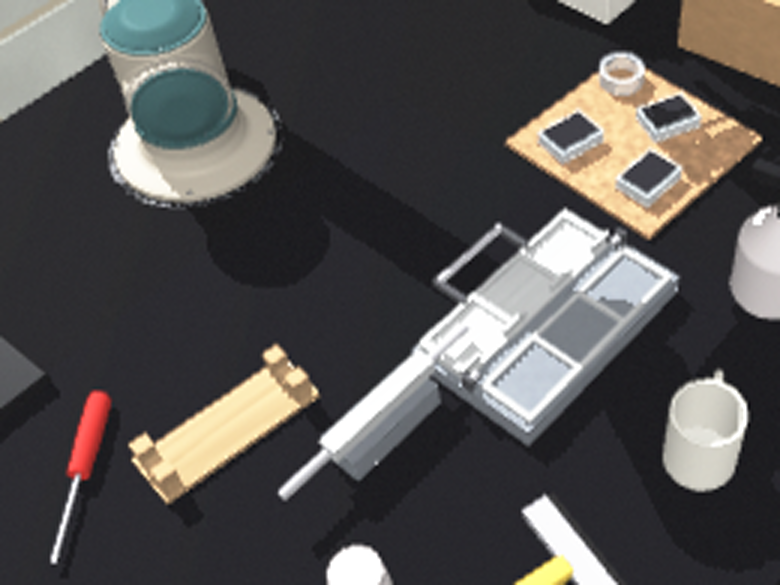

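View pics/top0c.png

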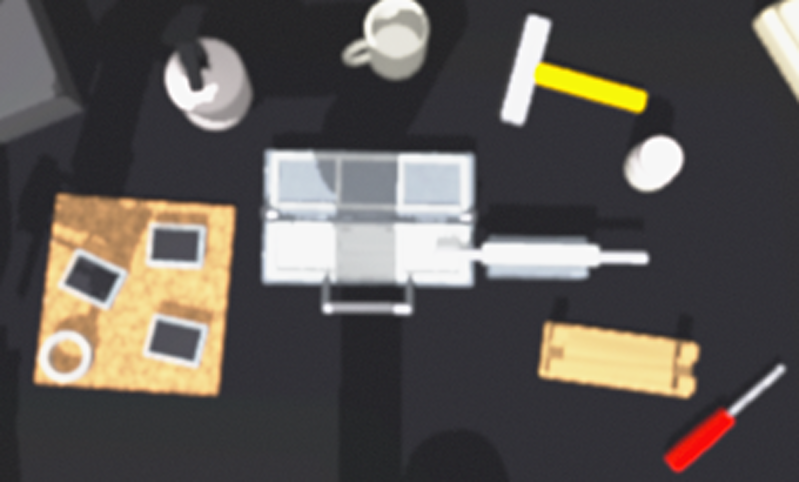

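The scene and top views show three samples on the cork board at the left, the tape beside them, the flipper open on the robot's side, and the rod tip sticking out to -y. The cradle is at crop (620,360) and the driver lies below it. Next I'll measure these precisely.

```bash
python3 - <<'E'
from h import *
T=lambda x,y:(80+(x+.5)/2.35-.5,95+(y+.5)/2.35-.5)
S=lambda x,y:(70+(x+.5)/3-.5,95+(y+.5)/3-.5)
pts={"rodtip":((648,258),(286,492)),"bar_l":((323,308),(500,228)),"bar_r":((412,309),(440,281)),
"mouth_topL(far x)":((598,247),(349,455)),"mouth_topR":((598,266),(323,443)),
"bed_farleft":((265,150),(679,280)),"bed_farright":((474,152),(530,432)),
"crad_c1":((548,322),(275,350)),"crad_c2":((698,345),(143,440))}
for k,(a,b) in pts.items(): print(k,*[np.round(v,3) for v in tri(("top",T(*a)),("scene",S(*b)))])
print("z-based")
for k,a,z in [("tip",(648,258),.05),("bar_l",(323,308),.041),("bar_r",(412,309),.041),("mouthm",(598,257),.061),("tubein",(484,254),.061),("FL",(265,150),.037),("FR",(474,152),.037),
 ("cr1",(548,322),.04),("cr2",(698,345),.04),("cr3",(692,396),.04),("cr4",(540,375),.04),("hpinL",(270,215),.041),("hpinR",(474,217),.041)]:
  print(k,np.round(at("top",T(*a),z),3)[:2])
# samples
for cam,z in(("top",.03),("scene",.03)):
  im=cv2.imread(f"pics/{cam}0.png");g=cv2.cvtColor(im,cv2.COLOR_BGR2GRAY)
  m=np.zeros_like(g)
  if cam=="top": m[180:255,98:178]=255
  else: m[120:168,245:318]=255
  b=((g<75)&(m>0)).astype(np.uint8)
  n,l,st,ce=cv2.connectedComponentsWithStats(b)
  for i in range(1,n):
    if 60<st[i,4]<600:
      c=max(cv2.findContours((l==i).astype(np.uint8),0,2)[0],key=len)[:,0]
      w=np.array([at(cam,p,z)[:2] for p in c]);r=cv2.minAreaRect((w*1000).astype(np.float32))
      print(cam,ce[i].round(1),st[i,4],"centre",at(cam,ce[i],z).round(3)[:2],np.round(r[0]),np.round(r[1]),round(r[2],1))
E
```

```text
rodtip [ 0.507 -0.31   0.049] 0.009
bar_l [0.443 0.115 0.032] 0.001
bar_r [0.442 0.    0.039] 0.007
mouth_topL(far x) [ 0.524 -0.241  0.048] 0.017
mouth_topR [ 0.496 -0.244  0.048] 0.007
bed_farleft [0.658 0.194 0.018] 0.001
bed_farright [ 0.653 -0.088  0.028] 0.002
crad_c1 [ 0.408 -0.188  0.083] 0.039
crad_c2 [ 0.386 -0.363  0.097] 0.012
z-based
tip [ 0.504 -0.313]
bar_l [0.442 0.114]
bar_r [ 0.44  -0.002]
mouthm [ 0.504 -0.244]
tubein [ 0.509 -0.096]
FL [0.654 0.192]
FR [ 0.65  -0.088]
cr1 [ 0.422 -0.18 ]
cr2 [ 0.39  -0.377]
cr3 [ 0.324 -0.365]
cr4 [ 0.353 -0.168]
hpinL [0.565 0.184]
hpinR [ 0.561 -0.086]
top [ 99.3 193. ] 107 centre [0.547 0.481] [530. 478.] [116.  12.] 2.5
top [120.2 213.3] 143 centre [0.483 0.414] [483. 418.] [51. 33.] 63.3
scene [251.7 125. ] 177 centre [0.332 0.347] [351. 344.] [83. 90.] 38.1
scene [308.2 125.1] 233 centre [0.514 0.489] [507. 469.] [107.  96.] 32.3
scene [292.5 131.6] 94 centre [0.486 0.418] [486. 417.] [58. 38.] 67.6
scene [259.7 138. ] 97 centre [0.404 0.306] [405. 307.] [56. 39.] 76.6
scene [285.9 151.7] 109 centre [0.53  0.309] [530. 310.] [55. 40.] 87.6
scene [254.4 160.4] 283 centre [0.463 0.198] [464. 186.] [ 73. 148.] 85.6
scene [309.6 160.6] 246 centre [0.627 0.326] [637. 330.] [135.  62.] 85.6
```

```bash
cat >> h.py <<'E'
def go(x,y,z,yaw):
    "report twist (deg about tool z) bringing tool y to world angle yaw (mod 180), then tool-frame shift in mm"
    s=env.read_state();r=R.from_quat(s["ee_rot"]);M=r.as_matrix()
    a=np.degrees(np.arctan2(M[1,1],M[0,1]));d=(yaw-a+90)%180-90
    f=np.radians(a+d);Y=np.array([np.cos(f),np.sin(f),0]);Z=np.array([0,0,-1.]);N=np.c_[np.cross(Y,Z),Y,Z]
    print("yaw",round(a,1),"tilt",np.round(M[:2,2],3),"pos",np.round(s["tool_pos"],4),"twist",np.round(np.degrees((r.inv()*R.from_matrix(N)).as_rotvec()),1),"shift",np.round(N.T@(np.array([x,y,z])-s["tool_pos"])*1000,1),
     "w",round(s["gripper_width"]*1000,1),"gf",round(s["grasp_force"],1),"F",np.round(s["contact_force"],1),"t",round(s["clock"],1),"q6",round(s["q"][5],2))
E
python3 -c "
from h import *
go(.5045,-.262,.12,-1)"
python3 -m creep '[{"hand":50,"delta_pos":[0,0,0],"twist":[0,0,10]},{"hand":50,"delta_pos":[0,0,0],"twist":[0,0,10]},{"hand":50,"delta_pos":[0,0,0],"twist":[0,0,10]},{"hand":50,"delta_pos":[0,0,0],"twist":[0,0,10]},{"hand":50,"delta_pos":[0,0,0],"twist":[0,0,10]},{"hand":50,"delta_pos":[0,0,0],"twist":[0,0,10]},{"hand":50,"delta_pos":[0,0,0],"twist":[0,0,7]}]' 40
python3 -c "
from h import *
go(.5045,-.262,.12,-1)"
```

```text
yaw 66.3 tilt [0. 0.] pos [0.2307 0.5267 0.2135] twist [ 0.  -0.  67.3] shift [-783.8  287.5   93.5] w 94.1 gf 0.0 F [-0.1  0.1 -0.5] t 1.2 q6 -0.12
clock: 2.08
tool_pos: [0.2307, 0.5267, 0.2135]
ee_rot: [0.713, 0.702, 0.0, -0.0]
contact_force: [-0.4, 0.1, -0.0]
gripper_width: 0.0501
grasp_force: 0.0
yaw -0.9 tilt [0. 0.] pos [0.2307 0.5267 0.2135] twist [ 0.  -0.   0.1] shift [-783.8  287.5   93.5] w 50.1 gf 0.0 F [-0.4  0.1 -0. ] t 2.1 q6 1.05
```

```bash

python3 -m creep '[{"hand":50,"delta_pos":[-49,18,0],"twist":[0,0,0]},{"hand":50,"delta_pos":[-49,18,0],"twist":[0,0,0]},{"hand":50,"delta_pos":[-49,18,0],"twist":[0,0,0]},{"hand":50,"delta_pos":[-49,18,0],"twist":[0,0,0]},{"hand":50,"delta_pos":[-49,18,0],"twist":[0,0,0]},{"hand":50,"delta_pos":[-49,18,0],"twist":[0,0,0]},{"hand":50,"delta_pos":[-49,18,0],"twist":[0,0,0]},{"hand":50,"delta_pos":[-49,18,0],"twist":[0,0,0]}]'
python3 -m creep '[{"hand":50,"delta_pos":[-49,18,0],"twist":[0,0,0]},{"hand":50,"delta_pos":[-49,18,0],"twist":[0,0,0]},{"hand":50,"delta_pos":[-49,18,0],"twist":[0,0,0]},{"hand":50,"delta_pos":[-49,18,0],"twist":[0,0,0]},{"hand":50,"delta_pos":[-49,18,0],"twist":[0,0,0]},{"hand":50,"delta_pos":[-49,18,0],"twist":[0,0,0]},{"hand":50,"delta_pos":[-49,18,20],"twist":[0,0,0]},{"hand":50,"delta_pos":[-49,17,30],"twist":[0,0,0]},{"hand":50,"delta_pos":[0,0,40],"twist":[0,0,0]},{"hand":50,"delta_pos":[0,0,0],"twist":[0,0,0]}]'
python3 -c "
from h import *
go(.5045,-.262,.039,-1)
snap('scene','scene1');
a=cv2.imread('pics/scene1.png')[170:300,60:320];cv2.imwrite('pics/scene1c.png',cv2.resize(a,None,fx=3,fy=3,interpolation=cv2.INTER_CUBIC))"
```

```text
clock: 3.08
tool_pos: [0.3707, 0.1316, 0.2138]
ee_rot: [0.711, 0.703, 0.001, 0.0]
contact_force: [0.7, -0.0, -0.3]
gripper_width: 0.0501
grasp_force: 0.0
clock: 4.32
tool_pos: [0.5065, -0.2596, 0.1204]
ee_rot: [0.711, 0.703, -0.001, -0.004]
contact_force: [-0.4, -0.2, 0.4]
gripper_width: 0.05
grasp_force: 0.0
yaw -0.7 tilt [-0.006  0.005] pos [ 0.5065 -0.2596  0.1204] twist [-0.4 -0.3  0.3] shift [-2.5 -1.9 81.4] w 50.0 gf 0.0 F [-0.4 -0.2  0.4] t 4.3 q6 -0.58
```

View pics/scene1c.png

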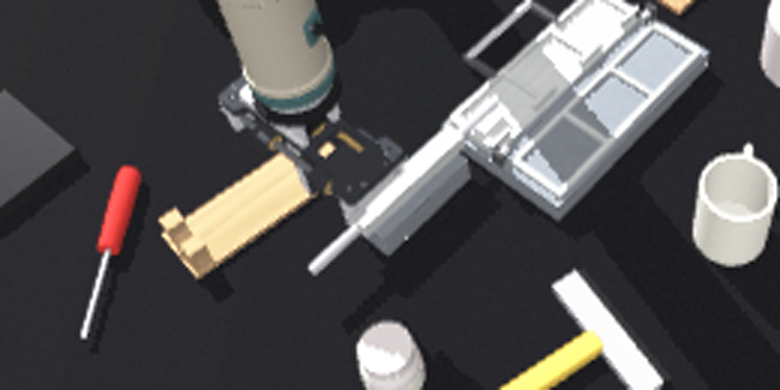

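The hand is above the rod near the mouth, tool at crop (330,170). Now I'll lower it and grip.

```bash

python3 -m creep '[{"hand":50,"delta_pos":[-7,-2,30],"twist":[0,0,0]},{"hand":50,"delta_pos":[0,0,30],"twist":[0,0,0]},{"hand":50,"delta_pos":[0,0,21],"twist":[0,0,0]},{"hand":50,"delta_pos":[0,0,0],"twist":[0,0,0]},{"hand":0,"delta_pos":[0,0,0],"twist":[0,0,0]},{"hand":0,"delta_pos":[0,0,0],"twist":[0,0,0]},{"hand":0,"delta_pos":[0,0,0],"twist":[0,0,0]},{"hand":0,"delta_pos":[0,0,0],"twist":[0,0,0]},{"hand":0,"delta_pos":[0,0,0],"twist":[0,0,0]}]' 30
python3 -c "
from h import *
go(.5045,-.262,.039,-1)"
```

```text
clock: 5.5
tool_pos: [0.5071, -0.2676, 0.0428]
ee_rot: [0.711, 0.703, 0.0, 0.0]
contact_force: [0.9, 0.5, 2.3]
gripper_width: 0.011
grasp_force: 30.0
yaw -0.7 tilt [ 0.001 -0.   ] pos [ 0.5071 -0.2676  0.0428] twist [0.1 0.  0.3] shift [ 5.6 -2.7  3.8] w 11.0 gf 30.0 F [0.9 0.5 2.3] t 5.5 q6 -0.6
```

```bash

python3 -m creep '[{"hand":0,"delta_pos":[-10,0,0],"twist":[0,0,0]},{"hand":0,"delta_pos":[-15,0,0],"twist":[0,0,0]},{"hand":0,"delta_pos":[-15,0,0],"twist":[0,0,0]},{"hand":0,"delta_pos":[-15,0,0],"twist":[0,0,0]},{"hand":0,"delta_pos":[-15,0,0],"twist":[0,0,0]}]'
python3 -m creep '[{"hand":0,"delta_pos":[-15,0,0],"twist":[0,0,0]},{"hand":0,"delta_pos":[-15,0,0],"twist":[0,0,0]},{"hand":0,"delta_pos":[-15,0,0],"twist":[0,0,0]},{"hand":0,"delta_pos":[-15,0,0],"twist":[0,0,0]},{"hand":0,"delta_pos":[-15,0,0],"twist":[0,0,0]},{"hand":0,"delta_pos":[0,0,0],"twist":[0,0,0]}]'
python3 -c "
from h import *
go(.5045,-.412,.039,-1)
snap('scene','scene2');snap('top','top2')
a=cv2.imread('pics/top2.png')[130:260,230:430];b=cv2.imread('pics/scene2.png')[170:300,60:260];cv2.imwrite('pics/2c.png',cv2.resize(np.vstack([a,b]),None,fx=2.3,fy=2.3,interpolation=cv2.INTER_CUBIC))"
```

```text
clock: 6.12
tool_pos: [0.5055, -0.3389, 0.0421]
ee_rot: [0.711, 0.703, -0.0, -0.0]
contact_force: [0.1, 0.9, 0.0]
gripper_width: 0.0111
grasp_force: 30.0
clock: 6.88
tool_pos: [0.5052, -0.4143, 0.0424]
ee_rot: [0.711, 0.703, -0.0, 0.001]
contact_force: [-0.4, -0.1, -0.5]
gripper_width: 0.0109
grasp_force: 30.0
yaw -0.7 tilt [ 0.001 -0.001] pos [ 0.5052 -0.4143  0.0424] twist [0.  0.1 0.3] shift [ 2.3 -0.7  3.4] w 10.9 gf 30.0 F [-0.4 -0.1 -0.5] t 6.9 q6 -0.78
```

View pics/2c.png

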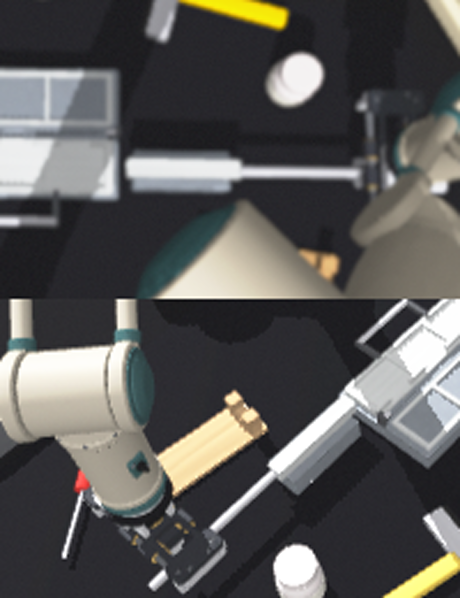

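The rod is drawn out by about 147 mm and the tip shows at crop (152,585). I'll regrip at its middle.

```bash

python3 -c "
from h import *
print(at('scene',(60+152/2.3,170+286/2.3),.05))"
python3 -m creep '[{"hand":36,"delta_pos":[0,0,0],"twist":[0,0,0]},{"hand":36,"delta_pos":[0,0,0],"twist":[0,0,0]},{"hand":36,"delta_pos":[30,0,0],"twist":[0,0,0]},{"hand":36,"delta_pos":[35,0,2],"twist":[0,0,0]},{"hand":36,"delta_pos":[30,0,0],"twist":[0,0,0]},{"hand":36,"delta_pos":[0,0,0],"twist":[0,0,0]},{"hand":0,"delta_pos":[0,0,0],"twist":[0,0,0]},{"hand":0,"delta_pos":[0,0,0],"twist":[0,0,0]},{"hand":0,"delta_pos":[0,0,0],"twist":[0,0,0]},{"hand":0,"delta_pos":[0,0,0],"twist":[0,0,0]}]' 45
python3 -c "
from h import *
go(.5045,-.412,.041,-1)"
```

```text
[ 0.50691863 -0.45585237  0.05      ]
clock: 8.22
tool_pos: [0.5063, -0.3185, 0.0405]
ee_rot: [0.711, 0.703, -0.0, 0.001]
contact_force: [-0.3, -1.7, -0.1]
gripper_width: 0.0108
grasp_force: 45.0
yaw -0.7 tilt [ 0.001 -0.001] pos [ 0.5063 -0.3185  0.0405] twist [0.  0.1 0.3] shift [-93.5  -0.2  -0.5] w 10.8 gf 45.0 F [-0.3 -1.7 -0.1] t 8.2 q6 -0.67
```

```bash

python3 -m creep '[{"hand":0,"delta_pos":[-10,0,0],"twist":[0,0,0]},{"hand":0,"delta_pos":[-15,0,0],"twist":[0,0,0]},{"hand":0,"delta_pos":[-15,0,0],"twist":[0,0,0]},{"hand":0,"delta_pos":[-15,0,0],"twist":[0,0,0]},{"hand":0,"delta_pos":[-15,0,0],"twist":[0,0,0]},{"hand":0,"delta_pos":[-15,0,0],"twist":[0,0,0]},{"hand":0,"delta_pos":[-15,0,0],"twist":[0,0,0]},{"hand":0,"delta_pos":[-5,0,-10],"twist":[0,0,0]},{"hand":0,"delta_pos":[0,0,-30],"twist":[0,0,0]},{"hand":0,"delta_pos":[0,0,-20],"twist":[0,0,8]},{"hand":0,"delta_pos":[0,0,0],"twist":[0,0,0]}]'
python3 -c "
from h import *
go(.372,-.272,.10,-8.8)
snap('scene','scene3');snap('top','top3')
a=cv2.imread('pics/top3.png')[130:260,230:430];b=cv2.imread('pics/scene3.png')[180:310,60:260];cv2.imwrite('pics/3c.png',cv2.resize(np.vstack([a,b]),None,fx=2.3,fy=2.3,interpolation=cv2.INTER_CUBIC))"
```

```text
clock: 9.6
tool_pos: [0.5061, -0.4233, 0.103]
ee_rot: [0.758, 0.652, 0.0, 0.002]
contact_force: [0.3, 0.8, -1.7]
gripper_width: 0.0114
grasp_force: 45.0
yaw -8.5 tilt [ 0.003 -0.003] pos [ 0.5061 -0.4233  0.103 ] twist [0.2 0.1 0.3] shift [ 129.  -155.6    3. ] w 11.4 gf 45.0 F [ 0.3  0.8 -1.7] t 9.6 q6 -0.65
```

View pics/3c.png

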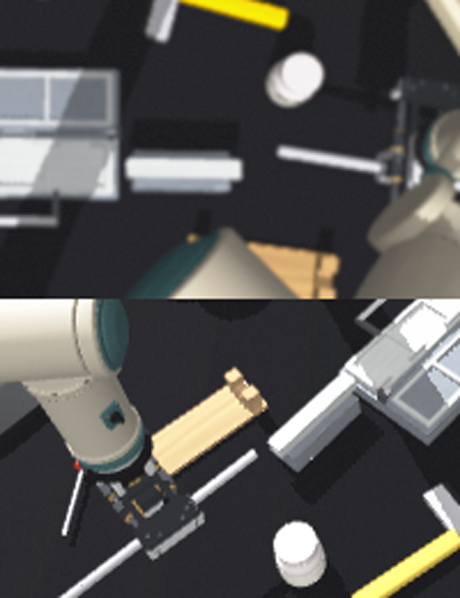

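```bash

python3 - <<'E'
from h import *
S=lambda x,y:(70+(x+.5)/3-.5,95+(y+.5)/3-.5)
a=at("scene",S(158,460),.04);b=at("scene",S(290,370),.04);print(a,b,(a+b)/2,np.degrees(np.arctan2(*(b-a)[:2])),np.linalg.norm(a-b))
im=cv2.imread("pics/top0.png");c=cv2.resize(im[225:270,300:385],None,fx=7,fy=7,interpolation=cv2.INTER_CUBIC)
d=cv2.resize(cv2.imread("pics/scene0.png")[205:265,110:180],None,fx=5,fy=5,interpolation=cv2.INTER_CUBIC)
o=np.zeros((c.shape[0]+d.shape[0],595,3),np.uint8);o[:c.shape[0]]=c;o[c.shape[0]:,:d.shape[1]]=d
cv2.imwrite("pics/cr.png",o);print(o.shape,c.shape)
E
```

```text
[ 0.37253658 -0.36143592  0.04      ] [ 0.39846809 -0.19584126  0.04      ] [ 0.38550234 -0.27863859  0.04      ] 8.900023188727767 0.1676127581870972
(615, 595, 3) (315, 595, 3)
```

View pics/cr.png

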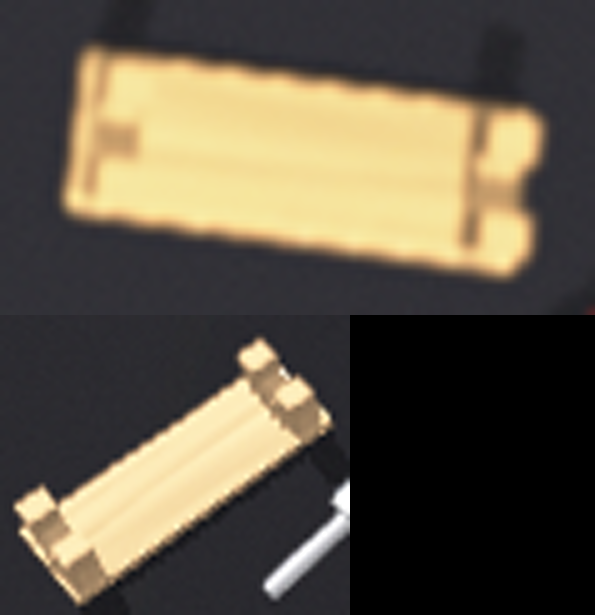

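The crops show both supports: the notches are at about (125,139) and (510,190) in the top crop, and the prong tops are at (37,502)/(77,552) and (258,355)/(295,393) in the scene crop.

```bash

python3 - <<'E'
from h import *
t=lambda x,y:(300+(x+.5)/7-.5,225+(y+.5)/7-.5);s=lambda x,y:(110+(x+.5)/5-.5,205+(y-314.5)/5-.5)
for z in(.03,.04):
 a,b=at("top",t(510,190),z),at("top",t(127,140),z);print(z,a,b,(a+b)/2,np.degrees(np.arctan2(*(b-a)[:2])))
a,b=at("scene",s(57,527),.04),at("scene",s(276,374),.04);print(a,b,(a+b)/2,np.degrees(np.arctan2(*(b-a)[:2])))
# rod now: gripped x offset check, rod tip seen in scene3 crop (255,453),(65,597)
u=lambda x,y:(60+x/2.3,180+(y-299)/2.3)
go(.372,-.272,.10,-8.8)
print(at("scene",u(255,453),.113),at("scene",u(65,597),.113))
E
```

```text
0.03 [ 0.35896367 -0.36490637  0.03      ] [ 0.38229277 -0.1957956   0.03      ] [ 0.37062822 -0.28035098  0.03      ] 7.85446947126157
0.04 [ 0.35906558 -0.36165195  0.04      ] [ 0.38220852 -0.19389061  0.04      ] [ 0.37063705 -0.27777128  0.04      ] 7.85446947126156
[ 0.36639657 -0.36170147  0.04      ] [ 0.38972414 -0.19451872  0.04      ] [ 0.37806036 -0.2781101   0.04      ] 7.943383094392365
yaw -8.5 tilt [-0.  0.] pos [ 0.5047 -0.422   0.1004] twist [-0.  -0.   0.3] shift [ 128.  -154.1    0.4] w 10.6 gf 45.0 F [-0.5 -0.1 -1.8] t 9.7 q6 -0.65
[ 0.53031559 -0.28507818  0.113     ] [ 0.49548584 -0.55197991  0.113     ]
```

```bash

python3 -m creep '[{"hand":0,"delta_pos":[25,-30,0],"twist":[0,0,0]},{"hand":0,"delta_pos":[25,-30,0],"twist":[0,0,0]},{"hand":0,"delta_pos":[25,-30,0],"twist":[0,0,0]},{"hand":0,"delta_pos":[24,-30,0],"twist":[0,0,0]},{"hand":0,"delta_pos":[24,-31,0],"twist":[0,0,0]},{"hand":0,"delta_pos":[0,0,20],"twist":[0,0,0]},{"hand":0,"delta_pos":[0,0,20],"twist":[0,0,0]},{"hand":0,"delta_pos":[0,0,0],"twist":[0,0,0]}]'
python3 - <<'E'
from h import *
go(.373,-.278,.024,-8.2)
snap('scene','scene4');snap('top','top4')
a=cv2.imread('pics/top4.png')[200:300,280:420];b=cv2.imread('pics/scene4.png')[190:290,70:210];cv2.imwrite('pics/4c.png',cv2.resize(np.hstack([a,b]),None,fx=2.8,fy=2.8,interpolation=cv2.INTER_CUBIC))
E
```

```text
clock: 10.7
tool_pos: [0.3726, -0.2765, 0.0587]
ee_rot: [0.758, 0.652, -0.0, -0.003]
contact_force: [-0.3, -0.2, -0.9]
gripper_width: 0.0104
grasp_force: 45.0
yaw -8.6 tilt [-0.004  0.004] pos [ 0.3726 -0.2765  0.0587] twist [-0.2 -0.2 -0.4] shift [-1.5  0.7 34.7] w 10.4 gf 45.0 F [-0.3 -0.2 -0.9] t 10.7 q6 -0.64
```

View pics/4c.png

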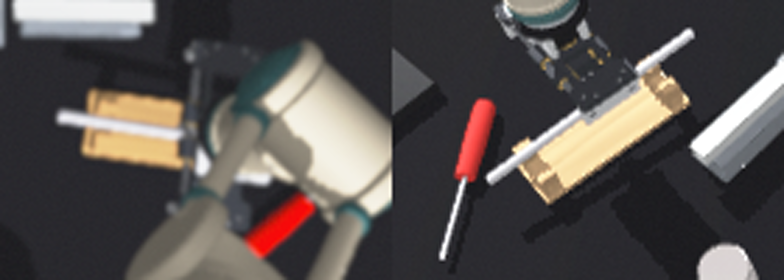

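The rod hangs over the cradle and lies on its centre line in both views, so I'll lower it.

```bash

python3 -m creep '[{"hand":0,"delta_pos":[-1,0,10],"twist":[0,0,0]},{"hand":0,"delta_pos":[0,0,8],"twist":[0,0,0]},{"hand":0,"delta_pos":[0,0,6],"twist":[0,0,0]},{"hand":0,"delta_pos":[0,0,4],"twist":[0,0,0]},{"hand":0,"delta_pos":[0,0,3],"twist":[0,0,0]},{"hand":0,"delta_pos":[0,0,2],"twist":[0,0,0]},{"hand":0,"delta_pos":[0,0,0],"twist":[0,0,0]}]'
python3 -c "
from h import *
go(.373,-.278,.022,-8.2)"
```

```text
clock: 11.68
tool_pos: [0.374, -0.2787, 0.0277]
ee_rot: [0.758, 0.652, 0.0, -0.0]
contact_force: [-0.5, 2.3, 3.5]
gripper_width: 0.0111
grasp_force: 45.0
yaw -8.7 tilt [0.    0.001] pos [ 0.374  -0.2787  0.0277] twist [ 0.  -0.  -0.5] shift [ 0.6 -1.1  5.7] w 11.1 gf 45.0 F [-0.5  2.3  3.5] t 11.7 q6 -0.64
```

```bash

python3 -m creep '[{"hand":0,"delta_pos":[0,0,2],"twist":[0,0,0]},{"hand":0,"delta_pos":[0,0,2],"twist":[0,0,0]},{"hand":0,"delta_pos":[0,0,0],"twist":[0,0,0]}]'
python3 -c "
from h import *
go(.373,-.278,.022,-8.2)"
```

```text
clock: 12.05
tool_pos: [0.374, -0.279, 0.027]
ee_rot: [0.758, 0.652, 0.0, 0.0]
contact_force: [-5.9, 8.0, 34.4]
gripper_width: 0.0108
grasp_force: 45.0
yaw -8.6 tilt [ 0.001 -0.001] pos [ 0.374 -0.279  0.027] twist [ 0.   0.  -0.4] shift [ 0.8 -1.2  5. ] w 10.8 gf 45.0 F [-5.9  8.  34.4] t 12.1 q6 -0.64
```

```bash

python3 -m creep '[{"hand":0,"delta_pos":[0,0,-3],"twist":[0,0,0]},{"hand":0,"delta_pos":[0,0,0],"twist":[0,0,0]}]'
python3 - <<'E'
from h import *
go(.373,-.278,.022,-8.2)
snap('scene','scene5')
b=cv2.imread('pics/scene5.png')[205:265,90:190];cv2.imwrite('pics/5c.png',cv2.resize(b,None,fx=7,fy=7,interpolation=cv2.INTER_CUBIC))
E
```

```text
clock: 12.3
tool_pos: [0.3744, -0.2796, 0.0272]
ee_rot: [0.758, 0.652, 0.0, 0.001]
contact_force: [0.8, -1.1, 3.3]
gripper_width: 0.0116
grasp_force: 4.5
yaw -8.6 tilt [ 0.001 -0.001] pos [ 0.3744 -0.2796  0.0272] twist [ 0.1  0.1 -0.4] shift [ 1.3 -1.7  5.2] w 11.6 gf 4.5 F [ 0.8 -1.1  3.3] t 12.3 q6 -0.64
```

View pics/5c.png

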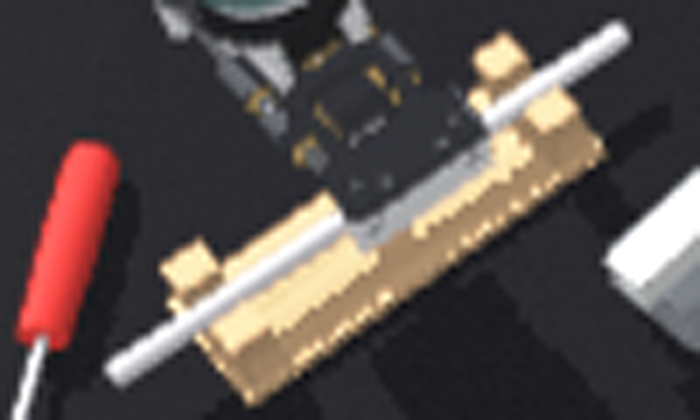

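The rod sits in both notches between the prongs, and the one-off slackening of the grip has just happened. I'll release and retreat.

```bash

python3 -m creep '[{"hand":20,"delta_pos":[0,0,0],"twist":[0,0,0]},{"hand":36,"delta_pos":[0,0,0],"twist":[0,0,0]},{"hand":36,"delta_pos":[0,0,-15],"twist":[0,0,0]},{"hand":36,"delta_pos":[0,0,-40],"twist":[0,0,0]},{"hand":60,"delta_pos":[0,0,-50],"twist":[0,0,0]},{"hand":76,"delta_pos":[0,0,-40],"twist":[0,0,0]},{"hand":76,"delta_pos":[60,0,0],"twist":[0,0,0]},{"hand":76,"delta_pos":[60,0,0],"twist":[0,0,0]},{"hand":76,"delta_pos":[60,0,0],"twist":[0,0,0]},{"hand":76,"delta_pos":[60,0,0],"twist":[0,0,0]},{"hand":76,"delta_pos":[60,0,0],"twist":[0,0,0]},{"hand":76,"delta_pos":[0,0,0],"twist":[0,0,0]}]' 30
python3 - <<'E'
from h import *
a=snap('scene','scene6');b=snap('top','top6')
o=np.vstack([cv2.resize(cv2.imread('pics/scene6.png')[190:270,70:230],None,fx=3.6,fy=3.6,interpolation=cv2.INTER_CUBIC),cv2.resize(cv2.imread('pics/top6.png')[170:250,90:250],None,fx=3.6,fy=3.6,interpolation=cv2.INTER_CUBIC)])
cv2.imwrite('pics/6c.png',o);print(o.shape)
E
```

```text
clock: 13.85
tool_pos: [0.419, 0.0211, 0.1712]
ee_rot: [0.756, 0.655, 0.0, -0.0]
contact_force: [-0.6, -0.7, 0.3]
gripper_width: 0.0757
grasp_force: 0.0
(576, 576, 3)
```

View pics/6c.png

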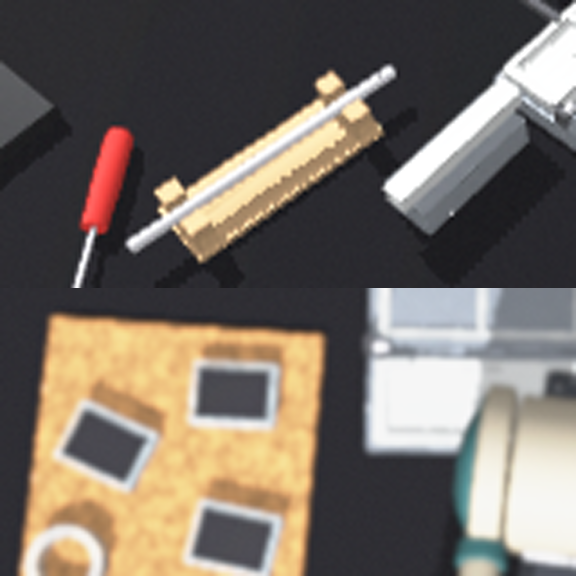

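The rod lies in the cradle through both supports. The three samples show in the top crop at (235,393), (108,441) and (236,537). I'll check the rod's level and measure the samples and pockets.

```bash
cat >> h.py <<'E'
def films(f="pics/top6.png",box=(170,255,95,185),z=.03,cam="top"):
    y0,y1,x0,x1=box;im=cv2.imread(f);g=cv2.cvtColor(im,cv2.COLOR_BGR2GRAY)[y0:y1,x0:x1];hs=cv2.cvtColor(im,cv2.COLOR_BGR2HSV)[y0:y1,x0:x1]
    k=6;sat=cv2.resize(hs[...,1],None,fx=k,fy=k,interpolation=cv2.INTER_CUBIC);g=cv2.resize(g,None,fx=k,fy=k,interpolation=cv2.INTER_CUBIC)
    for c in cv2.findContours(((g<105)&(sat<110)).astype(np.uint8),0,1)[0]:
        if 1500<cv2.contourArea(c)<18000:
            w=np.array([at(cam,(x0+(p[0]+.5)/k-.5,y0+(p[1]+.5)/k-.5),z)[:2] for p in c[:,0]])
            (cx,cy),(a,b),t=cv2.minAreaRect((w*1000).astype(np.float32))
            if max(a,b)>90 or min(a,b)<25: continue
            if b<a: a,b,t=b,a,t-90
            # t: world angle of short side (tool y target)
            print("film",round(cx,1),round(cy,1),"size",round(a),round(b),"short-axis deg",round((t+90)%180-90,1))
E
python3 - <<'E'
from h import *
u=lambda x,y:(70+x/3.6,190+y/3.6)
a,b=at("scene",u(133,243),.03),at("scene",u(390,72),.03);print("rod",a,b,(a+b)/2,np.linalg.norm(a-b))
films();films("pics/scene6.png",(110,175,240,320),.03,"scene")
a=cv2.imread("pics/top0.png")[150:232,185:290];b=cv2.imread("pics/scene0.png")[155:250,200:305]
a=cv2.resize(a,None,fx=4,fy=4,interpolation=cv2.INTER_CUBIC);b=cv2.resize(b,None,fx=3.5,fy=3.5,interpolation=cv2.INTER_CUBIC)
o=np.zeros((334,790,3),np.uint8);o[:328,:420]=a;o[:332,420:787]=b[:332,:367];cv2.imwrite("pics/jig.png",o)
E
```

```text
rod [ 0.35459931 -0.41150474  0.03      ] [ 0.40029004 -0.14380249  0.03      ] [ 0.37744468 -0.27765362  0.03      ] 0.27157344931500615
film 402.0 307.5 size 37 56 short-axis deg -13.4
film 483.1 418.5 size 38 56 short-axis deg -26.0
film 527.6 310.4 size 37 56 short-axis deg -3.4
film 530.5 308.5 size 42 60 short-axis deg -2.7
film 405.4 305.4 size 43 60 short-axis deg -13.3
film 486.3 416.6 size 42 60 short-axis deg -23.9
```

View pics/jig.png

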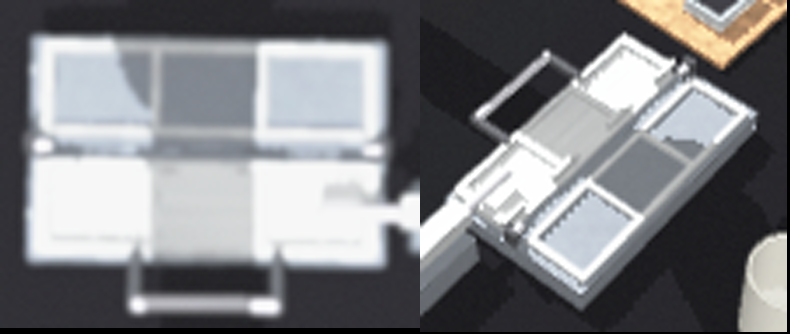

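The jig crop shows nest dividers at about columns 152 and 257 (pitch about 84 mm). I'll refine these with edge profiles.

```bash
python3 - <<'E'
from h import *
from scipy.ndimage import map_coordinates,gaussian_filter1d
from scipy.signal import find_peaks
def prof(cam,p0,p1,z,wd,n=5,lab=""):
    g=cv2.imread(f"pics/{cam}0.png",0).astype(float);L=np.linalg.norm(np.subtract(p1,p0));s=np.arange(0,L,.001)
    d=np.subtract(p1,p0)/L;nrm=np.array([-d[1],d[0]]);v=0
    for w in np.linspace(-wd,wd,n):
        P=[proj(cam,[*(np.array(p0)+d*t+nrm*w),z]) for t in s];P=np.array(P);v=v+map_coordinates(g,[P[:,1],P[:,0]],order=1)/n
    dv=gaussian_filter1d(v,1.5,order=1);pk,_=find_peaks(abs(dv),height=2.5)
    print(lab,cam,z,[(round(float((p0[0]+d[0]*s[k] if abs(d[0])>.5 else p0[1]+d[1]*s[k])*1000),0),round(float(dv[k]),0)) for k in pk])
for cam in("top","scene"):
    prof(cam,(.602,-.12),(.609,.23),.037,.012,lab="nest along y")
    prof(cam,(.500,.0),(.506,.23),.037,.012,lab="flipper along y")
    prof(cam,(.455,.0),(.46,.23),.041,.002,lab="bar legs along y")
    for yy in(.055,.14): prof(cam,(.42,yy+.003),(.68,yy-.002),.037,.015,lab=f"x at {yy}")
E
```

```text
Traceback (most recent call last):
  File "h.py", line 11, in proj
    i=env.camera_info(cam);K=np.array(i["camera_matrix"]);E=np.array(i["extrinsics"])
ValueError: time passes only in moves, steps and waits
```

```bash
sed -i 's/^from plant import env/from plant import env\nimport functools\nCI=functools.lru_cache(None)(lambda c:env.camera_info(c))/; s/i=env.camera_info(cam)/i=CI(cam)/' h.py; cat > prof.py <<'E'
from h import *
from scipy.ndimage import map_coordinates,gaussian_filter1d
from scipy.signal import find_peaks
def prof(cam,p0,p1,z,wd,n=5,lab="",k0="0",h=2.5):
    g=cv2.imread(f"pics/{cam}{k0}.png",0).astype(float);L=np.linalg.norm(np.subtract(p1,p0));s=np.arange(0,L,.001)
    d=np.subtract(p1,p0)/L;nrm=np.array([-d[1],d[0]]);v=0
    for w in np.linspace(-wd,wd,n):
        P=np.array([proj(cam,[*(np.array(p0)+d*t+nrm*w),z]) for t in s]);v=v+map_coordinates(g,[P[:,1],P[:,0]],order=1)/n
    dv=gaussian_filter1d(v,1.5,order=1);pk,_=find_peaks(abs(dv),height=h)
    print(lab,cam,z,[(round(float((p0[0]+d[0]*s[k] if abs(d[0])>.5 else p0[1]+d[1]*s[k])*1000)),round(float(dv[k]))) for k in pk])
E
python3 - <<'E'
from prof import *
for cam in("top","scene"):
    prof(cam,(.602,-.12),(.609,.23),.037,.012,lab="nest along y")
    prof(cam,(.500,.0),(.506,.23),.037,.012,lab="flipper along y")
    prof(cam,(.455,-.03),(.46,.23),.041,.002,lab="bar legs along y")
    for yy in(.055,.14): prof(cam,(.42,yy+.003),(.68,yy-.002),.037,.015,lab=f"x at {yy}")
E
```

```text
nest along y top 0.037 [(-87, 18), (-68, -5), (7, 5), (17, -15), (91, 7), (99, -5), (112, 4), (115, 4), (175, 5), (193, -19)]
flipper along y top 0.037 [(19, -5), (98, 5), (195, -22)]
bar legs along y top 0.041 [(-4, 9), (7, -10), (106, 9), (116, -9)]
x at 0.055 top 0.037 [(437, 16), (449, -17), (474, 13), (554, -9), (572, 5), (581, -6), (639, 6), (650, -14)]
x at 0.14 top 0.037 [(475, 19), (497, 3), (557, -11), (568, 5), (572, 5), (583, -7), (639, 3), (653, -20)]
nest along y scene 0.037 [(-105, 13), (-91, 15), (-85, -7), (-80, 15), (-71, -8), (0, -6), (6, 12), (13, -19), (87, 7), (105, 6), (167, -6), (173, 12), (185, -24), (210, 3)]
flipper along y scene 0.037 [(7, 7), (16, -9), (97, 8), (103, -5), (112, 4), (168, -4), (175, 7), (186, -26), (219, 18)]
bar legs along y scene 0.041 [(-5, 9), (4, -13), (105, 8), (114, -10), (218, 17)]
x at 0.055 scene 0.037 [(438, 21), (449, -22), (485, 21), (497, 3), (563, -9), (578, 8), (585, -8), (644, 9), (652, -8), (670, -12)]
x at 0.14 scene 0.037 [(487, 28), (495, -11), (503, 9), (553, -3), (565, -14), (574, 10), (587, -17), (594, 12), (645, 5), (653, -17), (661, -4), (672, -12)]
```

```bash

python3 -m creep '[{"hand":76,"delta_pos":[45,17,0],"twist":[0,0,-5.5]},{"hand":76,"delta_pos":[45,18,0],"twist":[0,0,0]},{"hand":76,"delta_pos":[45,18,0],"twist":[0,0,0]},{"hand":76,"delta_pos":[45,18,0],"twist":[0,0,0]},{"hand":76,"delta_pos":[45,18,30],"twist":[0,0,0]},{"hand":76,"delta_pos":[45,18,30],"twist":[0,0,0]},{"hand":76,"delta_pos":[0,0,10],"twist":[0,0,0]},{"hand":76,"delta_pos":[0,0,0],"twist":[0,0,0]}]'
python3 - <<'E'
from h import *
go(.529,.3095,.027,-3)
E
```

```text
clock: 14.95
tool_pos: [0.5448, 0.2765, 0.1001]
ee_rot: [0.727, 0.687, -0.002, -0.0]
contact_force: [-0.3, -0.0, 0.1]
gripper_width: 0.0762
grasp_force: 0.0
yaw -3.3 tilt [-0.003 -0.002] pos [0.5448 0.2765 0.1001] twist [-0.2  0.1 -0.3] shift [ 32.2 -17.5  73.1] w 76.2 gf 0.0 F [-0.3 -0.   0.1] t 14.9 q6 0.41
```

```bash

python3 -m creep '[{"hand":76,"delta_pos":[32,-17,20],"twist":[0,0,0]},{"hand":76,"delta_pos":[0,0,25],"twist":[0,0,0]},{"hand":76,"delta_pos":[0,0,20],"twist":[0,0,0]},{"hand":76,"delta_pos":[0,0,8],"twist":[0,0,0]},{"hand":76,"delta_pos":[0,0,0],"twist":[0,0,0]},{"hand":40,"delta_pos":[0,0,0],"twist":[0,0,0]},{"hand":40,"delta_pos":[0,0,0],"twist":[0,0,0]},{"hand":40,"delta_pos":[0,0,0],"twist":[0,0,0]}]' 25
python3 - <<'E'
from h import *
go(.529,.3095,.027,-3)
E
```

```text
clock: 15.95
tool_pos: [0.53, 0.3122, 0.0292]
ee_rot: [0.726, 0.687, 0.0, 0.0]
contact_force: [0.5, -0.1, 3.0]
gripper_width: 0.054
grasp_force: 25.0
yaw -3.1 tilt [0.001 0.   ] pos [0.53   0.3122 0.0292] twist [ 0.1 -0.  -0.1] shift [-2.7 -0.9  2.2] w 54.0 gf 25.0 F [ 0.5 -0.1  3. ] t 15.9 q6 0.47
```

```bash

python3 -m creep '[{"hand":40,"delta_pos":[0,0,-20],"twist":[0,0,-2]},{"hand":40,"delta_pos":[0,0,-30],"twist":[0,0,0]},{"hand":40,"delta_pos":[-40,0,-10],"twist":[0,0,0]},{"hand":40,"delta_pos":[-40,0,0],"twist":[0,0,0]},{"hand":40,"delta_pos":[-40,0,0],"twist":[0,0,0]},{"hand":40,"delta_pos":[-40,0,0],"twist":[0,0,0]},{"hand":40,"delta_pos":[-12,0,0],"twist":[0,0,0]},{"hand":40,"delta_pos":[0,0,0],"twist":[0,0,0]}]'
python3 - <<'E'
from h import *
go(.5205,.139,.065,-1)
from prof import *
snap('top','top7');snap('scene','scene7');films('pics/scene7.png',(140,185,210,285),.085,'scene');films('pics/top7.png',(140,220,170,260),.085,'top')
E
```

```text
clock: 16.95
tool_pos: [0.5263, 0.14, 0.0885]
ee_rot: [0.715, 0.699, 0.0, -0.0]
contact_force: [-0.3, -0.1, -1.0]
gripper_width: 0.0534
grasp_force: 25.0
yaw -1.2 tilt [0.    0.001] pos [0.5263 0.14   0.0885] twist [ 0.  -0.  -0.2] shift [-1.1 -5.8 23.5] w 53.4 gf 25.0 F [-0.3 -0.1 -1. ] t 16.9 q6 0.15
film 592.7 157.9 size 38 74 short-axis deg 85.5
film 525.7 140.6 size 44 62 short-axis deg -1.9
```

```bash

python3 -m creep '[{"hand":40,"delta_pos":[-2,-5.5,15],"twist":[0,0,0]},{"hand":40,"delta_pos":[0,0,12],"twist":[0,0,0]},{"hand":40,"delta_pos":[0,0,5],"twist":[0,0,0]},{"hand":40,"delta_pos":[0,0,4],"twist":[0,0,0]},{"hand":40,"delta_pos":[0,0,3],"twist":[0,0,0]},{"hand":40,"delta_pos":[0,0,0],"twist":[0,0,0]}]'
python3 - <<'E'
from h import *
go(.521,.138,.049,-1)
E
```

```text
clock: 17.8
tool_pos: [0.521, 0.1383, 0.0495]
ee_rot: [0.714, 0.7, 0.0, 0.0]
contact_force: [0.2, -0.2, -2.1]
gripper_width: 0.0537
grasp_force: 25.0
yaw -1.2 tilt [0. 0.] pos [0.521  0.1383 0.0495] twist [ 0.  -0.  -0.2] shift [-0.3  0.   0.5] w 53.7 gf 25.0 F [ 0.2 -0.2 -2.1] t 17.8 q6 0.15
```

Seated on the first try. I'll release gently.

```bash

python3 -m creep '[{"hand":40,"delta_pos":[0,0,1],"twist":[0,0,0]},{"hand":58,"delta_pos":[0,0,0],"twist":[0,0,0]},{"hand":58,"delta_pos":[0,0,0],"twist":[0,0,0]},{"hand":58,"delta_pos":[0,0,-15],"twist":[0,0,0]},{"hand":64,"delta_pos":[0,0,-35],"twist":[0,0,0]},{"hand":76,"delta_pos":[30,-10,-20],"twist":[0,0,6]},{"hand":76,"delta_pos":[40,-25,0],"twist":[0,0,6]},{"hand":76,"delta_pos":[40,-25,0],"twist":[0,0,0]},{"hand":76,"delta_pos":[40,-25,0],"twist":[0,0,0]},{"hand":76,"delta_pos":[0,0,0],"twist":[0,0,0]}]'
python3 - <<'E'
from h import *
go(.4037,.3065,.029,-13.4)
snap('top','top8');films('pics/top8.png');films('pics/top8.png',(140,220,170,260),.05,'top')
E
```

```text
clock: 19.05
tool_pos: [0.4602, 0.3031, 0.1196]
ee_rot: [0.782, 0.623, 0.001, -0.0]
contact_force: [0.0, -0.6, -0.0]
gripper_width: 0.0763
grasp_force: 0.0
yaw -12.9 tilt [0.001 0.001] pos [0.4602 0.3031 0.1196] twist [ 0.  -0.1  0.5] shift [ -9.7 -55.8  90.6] w 76.3 gf 0.0 F [ 0.  -0.6 -0. ] t 19.1 q6 0.68
film 401.5 306.9 size 39 55 short-axis deg -14.5
film 400.3 377.6 size 49 77 short-axis deg -11.5
film 518.8 136.4 size 38 56 short-axis deg -0.4
```

```bash

python3 -m creep '[{"hand":76,"delta_pos":[-9,-30,0],"twist":[0,0,0.5]},{"hand":76,"delta_pos":[0,-26,30],"twist":[0,0,0.5]},{"hand":76,"delta_pos":[0,0,30],"twist":[0,0,0]},{"hand":76,"delta_pos":[0,0,20],"twist":[0,0,0]},{"hand":76,"delta_pos":[0,0,10],"twist":[0,0,0]},{"hand":76,"delta_pos":[0,0,0],"twist":[0,0,0]},{"hand":40,"delta_pos":[0,0,0],"twist":[0,0,0]},{"hand":40,"delta_pos":[0,0,0],"twist":[0,0,0]},{"hand":40,"delta_pos":[0,0,0],"twist":[0,0,0]}]' 25
python3 - <<'E'
from h import *
go(.4037,.3073,.029,-13.4)
E
```

```text
clock: 20.23
tool_pos: [0.4046, 0.3049, 0.0291]
ee_rot: [0.789, 0.615, 0.0, -0.0]
contact_force: [-0.5, -0.1, 3.7]
gripper_width: 0.0539
grasp_force: 25.0
yaw -14.2 tilt [0.001 0.001] pos [0.4046 0.3049 0.0291] twist [ 0.  -0.  -0.8] shift [ 2.2 -1.4  0.1] w 53.9 gf 25.0 F [-0.5 -0.1  3.7] t 20.2 q6 0.75
```

```bash

python3 -m creep '[{"hand":40,"delta_pos":[0,0,-20],"twist":[0,0,0]},{"hand":40,"delta_pos":[0,0,-40],"twist":[0,0,-6.5]},{"hand":40,"delta_pos":[0,0,-10],"twist":[0,0,-6.5]},{"hand":40,"delta_pos":[-42,19,0],"twist":[0,0,0]},{"hand":40,"delta_pos":[-42,19,0],"twist":[0,0,0]},{"hand":40,"delta_pos":[-42,19,0],"twist":[0,0,0]},{"hand":40,"delta_pos":[-42,19,0],"twist":[0,0,0]},{"hand":40,"delta_pos":[-42,19,0],"twist":[0,0,0]},{"hand":40,"delta_pos":[-42,19,0],"twist":[0,0,0]},{"hand":40,"delta_pos":[0,0,0],"twist":[0,0,0]}]'
python3 - <<'E'
from h import *
go(.5195,.054,.065,-1)
snap('top','top9');films('pics/top9.png',(140,230,200,280),env.read_state()["tool_pos"][2]+.0008,'top')
films('pics/top9.png',(140,220,170,230),.05,'top')
E
```

```text
clock: 21.48
tool_pos: [0.5149, 0.0477, 0.0984]
ee_rot: [0.716, 0.699, 0.0, 0.001]
contact_force: [-0.7, -0.3, -1.4]
gripper_width: 0.0536
grasp_force: 25.0
yaw -1.4 tilt [ 0.001 -0.001] pos [0.5149 0.0477 0.0984] twist [ 0.1  0.1 -0.4] shift [ 6.4  4.5 33.4] w 53.6 gf 25.0 F [-0.7 -0.3 -1.4] t 21.5 q6 -0.02
film 445.3 -52.3 size 37 39 short-axis deg -0.8
film 518.2 132.4 size 46 53 short-axis deg -1.5
film 476.3 98.8 size 31 46 short-axis deg -0.4
film 524.4 136.1 size 48 55 short-axis deg -1.7
```

```bash

python3 - <<'E'
from h import *
snap('scene','scene9');p=proj('scene',env.read_state()["tool_pos"]+np.array([0,0,.001]));print(p)
im=cv2.imread('pics/scene9.png');x,y=p.astype(int);a=im[y-28:y+28,x-38:x+38];cv2.imwrite('pics/9c.png',cv2.resize(a,None,fx=8,fy=8,interpolation=cv2.INTER_CUBIC));print(x-38,y-28)
E
```

```text
[239.24637529 178.35354361]
201 150
```

View pics/9c.png

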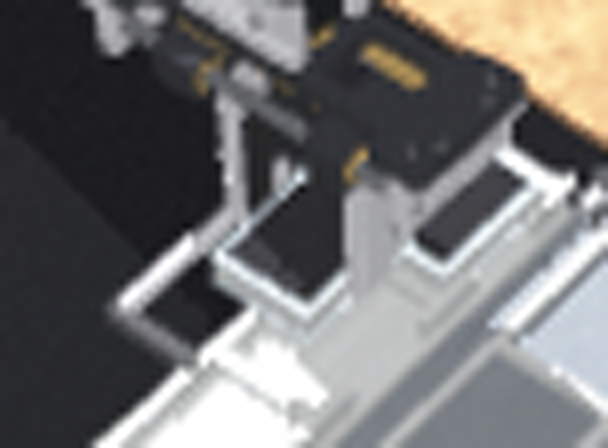

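The held sample's near edge runs from (215,250) to (308,303) in the crop. Its position in the hand follows from that.

```bash

python3 - <<'E'
from h import *
u=lambda x,y:(201+(x+.5)/8-.5,150+(y+.5)/8-.5)
z=env.read_state()["tool_pos"][2]+.0008
a,b=at('scene',u(308,303),z),at('scene',u(215,250),z);print(a,b,"centre y est",(a+b)[1]/2+.036, "x",(a+b)[0]/2)
E
```

```text
[0.53748791 0.01954594 0.09900725] [0.48822659 0.01737407 0.09900725] centre y est 0.05446000458882579 x 0.5128572489037994
```

```bash

python3 -m creep '[{"hand":40,"delta_pos":[2.5,4.5,20],"twist":[0,0,0]},{"hand":40,"delta_pos":[0,0,15],"twist":[0,0,0]},{"hand":40,"delta_pos":[0,0,5],"twist":[0,0,0]},{"hand":40,"delta_pos":[0,0,4],"twist":[0,0,0]},{"hand":40,"delta_pos":[0,0,2],"twist":[0,0,0]},{"hand":40,"delta_pos":[0,0,0],"twist":[0,0,0]}]'
python3 - <<'E'
from h import *
go(.5195,.050,.049,-1)
E
```

```text
clock: 22.32
tool_pos: [0.518, 0.0528, 0.0525]
ee_rot: [0.714, 0.7, 0.0, 0.0]
contact_force: [-0.1, 0.4, -1.9]
gripper_width: 0.0533
grasp_force: 25.0
yaw -1.2 tilt [0. 0.] pos [0.518  0.0528 0.0525] twist [ 0.  -0.  -0.2] shift [-2.8  1.6  3.5] w 53.3 gf 25.0 F [-0.1  0.4 -1.9] t 22.3 q6 -0.01
```

```bash

python3 -m creep '[{"hand":40,"delta_pos":[0,0,2],"twist":[0,0,0]},{"hand":40,"delta_pos":[0,0,2],"twist":[0,0,0]},{"hand":40,"delta_pos":[0,0,0],"twist":[0,0,0]}]'
python3 - <<'E'
from h import *
go(.5195,.050,.049,-1)
E
```

```text
clock: 22.7
tool_pos: [0.5181, 0.0527, 0.0491]
ee_rot: [0.714, 0.7, 0.0, 0.0]
contact_force: [-1.1, 0.7, 3.9]
gripper_width: 0.0539
grasp_force: 25.0
yaw -1.2 tilt [0. 0.] pos [0.5181 0.0527 0.0491] twist [ 0.  -0.  -0.2] shift [-2.7  1.4  0.1] w 53.9 gf 25.0 F [-1.1  0.7  3.9] t 22.7 q6 -0.01
```

```bash

python3 -m creep '[{"hand":58,"delta_pos":[0,0,0],"twist":[0,0,0]},{"hand":58,"delta_pos":[0,0,0],"twist":[0,0,0]},{"hand":58,"delta_pos":[0,0,-15],"twist":[0,0,0]},{"hand":64,"delta_pos":[0,0,-35],"twist":[0,0,0]},{"hand":78,"delta_pos":[45,-5,-25],"twist":[0,0,0]},{"hand":78,"delta_pos":[50,-6,0],"twist":[0,0,0]},{"hand":78,"delta_pos":[50,-6,0],"twist":[0,0,0]},{"hand":78,"delta_pos":[50,-6,0],"twist":[0,0,0]},{"hand":78,"delta_pos":[50,-6,0],"twist":[0,0,8]},{"hand":78,"delta_pos":[50,0,0],"twist":[0,0,8]},{"hand":78,"delta_pos":[40,12,0],"twist":[0,0,8]},{"hand":78,"delta_pos":[0,0,0],"twist":[0,0,0]}]'
python3 - <<'E'
from h import *
go(.485,.419,.029,-25)
snap('top','top10');films('pics/top10.png');films('pics/top10.png',(140,230,170,280),.05,'top')
snap('scene','scene10');films('pics/scene10.png',(110,150,270,320),.03,'scene')
E
```

```text
clock: 24.2
tool_pos: [0.5265, 0.3851, 0.124]
ee_rot: [0.843, 0.537, 0.001, -0.0]
contact_force: [-1.2, -0.6, 0.0]
gripper_width: 0.078
grasp_force: 0.0
yaw -25.0 tilt [0.002 0.002] pos [0.5265 0.3851 0.124 ] twist [ 0.1 -0.1 -0. ] shift [ 13.2 -51.9  95. ] w 78.0 gf 0.0 F [-1.2 -0.6  0. ] t 24.2 q6 0.96
film 516.0 55.5 size 38 56 short-axis deg -0.4
film 519.1 136.8 size 39 57 short-axis deg -1.0
film 486.3 416.7 size 42 61 short-axis deg -23.9
```

```bash

python3 -m creep '[{"hand":78,"delta_pos":[6,-26,0],"twist":[0,0,0]},{"hand":78,"delta_pos":[6,-26,30],"twist":[0,0,0]},{"hand":78,"delta_pos":[0,0,30],"twist":[0,0,0]},{"hand":78,"delta_pos":[0,0,20],"twist":[0,0,0]},{"hand":78,"delta_pos":[0,0,14],"twist":[0,0,0]},{"hand":78,"delta_pos":[0,0,0],"twist":[0,0,0]},{"hand":40,"delta_pos":[0,0,0],"twist":[0,0,0]},{"hand":40,"delta_pos":[0,0,0],"twist":[0,0,0]},{"hand":40,"delta_pos":[0,0,0],"twist":[0,0,0]}]' 25
python3 - <<'E'
from h import *
go(.485,.419,.029,-25)
E
```

```text
clock: 25.42
tool_pos: [0.4836, 0.4156, 0.0303]
ee_rot: [0.844, 0.536, 0.001, -0.0]
contact_force: [0.2, -0.8, 1.9]
gripper_width: 0.0537
grasp_force: 25.0
yaw -25.1 tilt [0.001 0.001] pos [0.4836 0.4156 0.0303] twist [ 0.  -0.1 -0.1] shift [ 3.7 -0.1  1.3] w 53.7 gf 25.0 F [ 0.2 -0.8  1.9] t 25.4 q6 1.04
```

```bash

python3 -m creep '[{"hand":40,"delta_pos":[0,0,-20],"twist":[0,0,0]},{"hand":40,"delta_pos":[0,0,-40],"twist":[0,0,-8]},{"hand":40,"delta_pos":[0,0,-15],"twist":[0,0,-8]},{"hand":40,"delta_pos":[0,0,0],"twist":[0,0,-8]},{"hand":40,"delta_pos":[-45,4,0],"twist":[0,0,0]},{"hand":40,"delta_pos":[-50,4,0],"twist":[0,0,0]},{"hand":40,"delta_pos":[-50,5,0],"twist":[0,0,0]},{"hand":40,"delta_pos":[-50,5,0],"twist":[0,0,0]},{"hand":40,"delta_pos":[-50,5,0],"twist":[0,0,0]},{"hand":40,"delta_pos":[-50,5,0],"twist":[0,0,0]},{"hand":40,"delta_pos":[-50,5,0],"twist":[0,0,0]},{"hand":40,"delta_pos":[-50,4,0],"twist":[0,0,0]}]'
python3 -m creep '[{"hand":40,"delta_pos":[-40,4,0],"twist":[0,0,0]},{"hand":40,"delta_pos":[0,0,0],"twist":[0,0,0]},{"hand":40,"delta_pos":[0,0,0],"twist":[0,0,0]}]'
python3 - <<'E'
from h import *
go(.5175,-.0335,.053,-1)
z=env.read_state()["tool_pos"][2]-.0003
snap('top','top11');films('pics/top11.png',(140,230,220,310),z,'top')
E
```

```text
clock: 26.92
tool_pos: [0.5122, 0.0181, 0.1047]
ee_rot: [0.714, 0.7, 0.0, 0.0]
contact_force: [0.2, 0.3, -1.3]
gripper_width: 0.0539
grasp_force: 25.0
clock: 27.3
tool_pos: [0.5151, -0.02, 0.1045]
ee_rot: [0.714, 0.7, 0.0, -0.0]
contact_force: [-0.6, 0.7, -0.9]
gripper_width: 0.0538
grasp_force: 25.0
yaw -1.2 tilt [-0.     0.001] pos [ 0.5151 -0.02    0.1045] twist [-0.  -0.  -0.2] shift [-13.5   2.7  51.5] w 53.8 gf 25.0 F [-0.6  0.7 -0.9] t 27.3 q6 -0.15
film 449.6 -139.9 size 39 48 short-axis deg 88.3
film 510.0 65.0 size 34 35 short-axis deg 89.6
film 554.3 35.8 size 29 84 short-axis deg -60.0
```

Lower into pocket 0, watching for contact.

```bash

python3 -m creep '[{"hand":40,"delta_pos":[-13.5,2.7,20],"twist":[0,0,0]},{"hand":40,"delta_pos":[0,0,18],"twist":[0,0,0]},{"hand":40,"delta_pos":[0,0,6],"twist":[0,0,0]},{"hand":40,"delta_pos":[0,0,4],"twist":[0,0,0]},{"hand":40,"delta_pos":[0,0,2],"twist":[0,0,0]},{"hand":40,"delta_pos":[0,0,0],"twist":[0,0,0]}]'
python3 - <<'E'
from h import *
go(.5175,-.0335,.0503,-1)
E
```

```text
clock: 28.1
tool_pos: [0.5181, -0.0338, 0.0548]
ee_rot: [0.714, 0.7, 0.0, 0.0]
contact_force: [-0.4, 0.2, -0.0]
gripper_width: 0.0537
grasp_force: 25.0
yaw -1.1 tilt [ 0.001 -0.   ] pos [ 0.5181 -0.0338  0.0548] twist [ 0.   0.  -0.1] shift [ 0.3 -0.6  4.5] w 53.7 gf 25.0 F [-0.4  0.2 -0. ] t 28.1 q6 -0.18
```

```bash

python3 -m creep '[{"hand":40,"delta_pos":[0,0,2],"twist":[0,0,0]},{"hand":40,"delta_pos":[0,0,2],"twist":[0,0,0]},{"hand":40,"delta_pos":[0,0,0],"twist":[0,0,0]}]'
python3 - <<'E'
from h import *
go(.5175,-.0335,.0503,-1)
E
```

```text
clock: 28.48
tool_pos: [0.5177, -0.034, 0.0503]
ee_rot: [0.714, 0.7, 0.0, -0.0]
contact_force: [-0.4, 0.9, -1.6]
gripper_width: 0.0535
grasp_force: 25.0
yaw -1.2 tilt [-0.  0.] pos [ 0.5177 -0.034   0.0503] twist [-0.  -0.  -0.2] shift [ 0.5 -0.2  0. ] w 53.5 gf 25.0 F [-0.4  0.9 -1.6] t 28.5 q6 -0.18
```

```bash

python3 -m creep '[{"hand":58,"delta_pos":[0,0,0],"twist":[0,0,0]},{"hand":58,"delta_pos":[0,0,0],"twist":[0,0,0]},{"hand":58,"delta_pos":[0,0,-15],"twist":[0,0,0]},{"hand":58,"delta_pos":[0,0,-45],"twist":[0,0,0]},{"hand":40,"delta_pos":[20,-50,-20],"twist":[0,0,0]},{"hand":40,"delta_pos":[30,-50,0],"twist":[0,0,0]},{"hand":40,"delta_pos":[30,-50,0],"twist":[0,0,0]},{"hand":40,"delta_pos":[0,-50,0],"twist":[0,0,0]},{"hand":40,"delta_pos":[0,0,0],"twist":[0,0,0]}]'
python3 - <<'E'
from h import *
go(.443,.055,.07,-1)
snap('top','top12');snap('scene','scene12');films('pics/top12.png',(140,230,170,290),.05,'top')
a=cv2.resize(cv2.imread('pics/top12.png')[120:230,150:300],None,fx=2.6,fy=2.6,interpolation=cv2.INTER_CUBIC);b=cv2.resize(cv2.imread('pics/scene12.png')[140:250,190:340],None,fx=2.6,fy=2.6,interpolation=cv2.INTER_CUBIC)
cv2.imwrite('pics/12c.png',np.hstack([a,b]))
th=np.radians(np.arange(0,181,5));d=np.round(122*np.c_[-np.diff(np.cos(th)),-np.diff(np.sin(th))],1);print(d.tolist())
E
```

```text
clock: 29.6
tool_pos: [0.3155, 0.0506, 0.1309]
ee_rot: [0.714, 0.7, -0.0, -0.0]
contact_force: [1.2, 0.4, 0.7]
gripper_width: 0.0397
grasp_force: 0.0
yaw -1.1 tilt [-0.001  0.   ] pos [0.3155 0.0506 0.1309] twist [-0.  -0.  -0.1] shift [  6.6 127.4  60.9] w 39.7 gf 0.0 F [1.2 0.4 0.7] t 29.6 q6 -0.04
[[0.5, -10.6], [1.4, -10.6], [2.3, -10.4], [3.2, -10.2], [4.1, -9.8], [4.9, -9.4], [5.7, -9.0], [6.5, -8.4], [7.2, -7.8], [7.8, -7.2], [8.4, -6.5], [9.0, -5.7], [9.4, -4.9], [9.8, -4.1], [10.2, -3.2], [10.4, -2.3], [10.6, -1.4], [10.6, -0.5], [10.6, 0.5], [10.6, 1.4], [10.4, 2.3], [10.2, 3.2], [9.8, 4.1], [9.4, 4.9], [9.0, 5.7], [8.4, 6.5], [7.8, 7.2], [7.2, 7.8], [6.5, 8.4], [5.7, 9.0], [4.9, 9.4], [4.1, 9.8], [3.2, 10.2], [2.3, 10.4], [1.4, 10.6], [0.5, 10.6]]
```

View pics/12c.png

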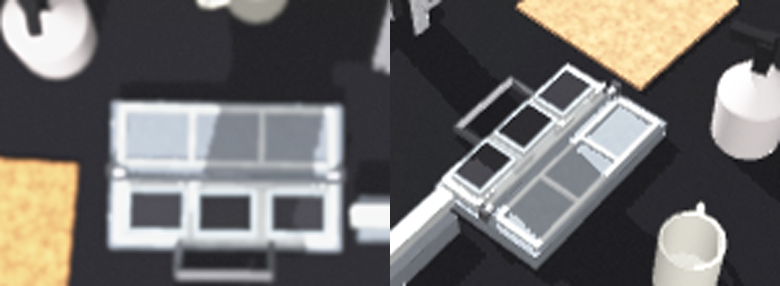

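All three samples lie in their pockets, film up. Next I'll go to the handle bar.

```bash

python3 -m creep '[{"hand":32,"delta_pos":[6.5,42,0],"twist":[0,0,0]},{"hand":32,"delta_pos":[0,43,0],"twist":[0,0,0]},{"hand":32,"delta_pos":[0,43,0],"twist":[0,0,0]},{"hand":32,"delta_pos":[0,0,30],"twist":[0,0,0]},{"hand":32,"delta_pos":[0,0,30],"twist":[0,0,0]},{"hand":32,"delta_pos":[0,0,20],"twist":[0,0,0]},{"hand":32,"delta_pos":[0,0,20],"twist":[0,0,0]},{"hand":32,"delta_pos":[0,0,0],"twist":[0,0,0]},{"hand":0,"delta_pos":[0,0,0],"twist":[0,0,0]},{"hand":0,"delta_pos":[0,0,0],"twist":[0,0,0]},{"hand":0,"delta_pos":[0,0,0],"twist":[0,0,0]}]' 25
python3 - <<'E'
from h import *
go(.444,.055,.03,-1)
E
```

```text
clock: 31.08
tool_pos: [0.4443, 0.054, 0.0308]
ee_rot: [0.714, 0.7, -0.002, -0.002]
contact_force: [-5.9, -0.5, 5.5]
gripper_width: 0.009
grasp_force: 25.0
yaw -1.1 tilt [-0.006 -0.   ] pos [0.4443 0.054  0.0308] twist [-0.3  0.  -0.1] shift [ 1.  -0.3  0.8] w 9.0 gf 25.0 F [-5.9 -0.5  5.5] t 31.1 q6 -0.01
```

```bash

python3 -m creep '[{"hand":0,"delta_pos":[0,-0.5,-10.6],"twist":[0,0,0]},{"hand":0,"delta_pos":[0,1.4,-10.6],"twist":[0,0,0]},{"hand":0,"delta_pos":[0,2.3,-10.4],"twist":[0,0,0]},{"hand":0,"delta_pos":[0,3.2,-10.2],"twist":[0,0,0]},{"hand":0,"delta_pos":[0,4.1,-9.8],"twist":[0,0,0]},{"hand":0,"delta_pos":[0,4.9,-9.4],"twist":[0,0,0]}]'
python3 - <<'E'
from h import *
go(.5655-.122*np.cos(np.pi/6),.055,.03+.061,-1)
E
```

```text
clock: 31.82
tool_pos: [0.4592, 0.0536, 0.0916]
ee_rot: [0.714, 0.7, -0.003, -0.003]
contact_force: [-7.6, -1.6, -2.5]
gripper_width: 0.0091
grasp_force: 25.0
yaw -1.1 tilt [-0.007 -0.   ] pos [0.4592 0.0536 0.0916] twist [-0.4  0.  -0.1] shift [1.4 0.6 0.6] w 9.1 gf 25.0 F [-7.6 -1.6 -2.5] t 31.8 q6 -0.01
```

Tracking well. Continuing to 90° and a little beyond.

```bash

python3 -m creep '[{"hand":0,"delta_pos":[0,5.2,-9.0],"twist":[0,0,0]},{"hand":0,"delta_pos":[0,6.0,-8.4],"twist":[0,0,0]},{"hand":0,"delta_pos":[0,7.2,-7.8],"twist":[0,0,0]},{"hand":0,"delta_pos":[0,7.8,-7.2],"twist":[0,0,0]},{"hand":0,"delta_pos":[0,8.4,-6.5],"twist":[0,0,0]},{"hand":0,"delta_pos":[0,9.0,-5.7],"twist":[0,0,0]}]'
python3 - <<'E'
from h import *
go(.5655-.122*np.cos(np.pi/3),.055,.03+.122*np.sin(np.pi/3),-1)
E
python3 -m creep '[{"hand":0,"delta_pos":[0,9.4,-4.9],"twist":[0,0,0]},{"hand":0,"delta_pos":[0,9.8,-4.1],"twist":[0,0,0]},{"hand":0,"delta_pos":[0,10.2,-3.2],"twist":[0,0,0]},{"hand":0,"delta_pos":[0,10.4,-2.3],"twist":[0,0,0]},{"hand":0,"delta_pos":[0,10.6,-1.4],"twist":[0,0,0]},{"hand":0,"delta_pos":[0,10.6,-0.5],"twist":[0,0,0]}]'
python3 - <<'E'
from h import *
go(.5655,.055,.152,-1)
E
```

```text
clock: 32.58
tool_pos: [0.5, 0.0527, 0.1376]
ee_rot: [0.714, 0.7, -0.005, -0.004]
contact_force: [-15.8, -1.5, 13.6]
gripper_width: 0.0091
grasp_force: 25.0
yaw -1.1 tilt [-0.013 -0.001] pos [0.5    0.0527 0.1376] twist [-0.7  0.  -0.1] shift [2.4 4.5 2. ] w 9.1 gf 25.0 F [-15.8  -1.5  13.6] t 32.6 q6 -0.01
clock: 33.33
tool_pos: [0.5683, 0.0511, 0.1549]
ee_rot: [0.714, 0.7, 0.001, 0.001]
contact_force: [-3.8, -2.2, 0.4]
gripper_width: 0.0092
grasp_force: 25.0
yaw -1.1 tilt [ 0.003 -0.001] pos [0.5683 0.0511 0.1549] twist [ 0.1  0.  -0.1] shift [ 3.8 -2.9  2.9] w 9.2 gf 25.0 F [-3.8 -2.2  0.4] t 33.3 q6 -0.01
```

```bash

python3 -m creep '[{"hand":0,"delta_pos":[0,9,1],"twist":[0,0,0]},{"hand":0,"delta_pos":[0,10,2],"twist":[0,0,0]},{"hand":0,"delta_pos":[0,10.4,2.8],"twist":[0,0,0]},{"hand":0,"delta_pos":[0,10.2,3.5],"twist":[0,0,0]},{"hand":0,"delta_pos":[0,9.8,4.3],"twist":[0,0,0]},{"hand":0,"delta_pos":[0,9.4,5.1],"twist":[0,0,0]}]'
python3 - <<'E'
from h import *
a=np.radians(120);go(.5655-.122*np.cos(a),.05,.032+.122*np.sin(a),-1)
E
python3 -m creep '[{"hand":0,"delta_pos":[0,9.0,5.7],"twist":[0,0,0]},{"hand":0,"delta_pos":[0,8.4,6.5],"twist":[0,0,0]},{"hand":0,"delta_pos":[0,7.8,7.2],"twist":[0,0,0]},{"hand":0,"delta_pos":[0,7.2,7.8],"twist":[0,0,0]}]'
python3 - <<'E'
from h import *
a=np.radians(140);go(.5655-.122*np.cos(a),.05,.032+.122*np.sin(a),-1)
E
```

```text
clock: 34.08
tool_pos: [0.6289, 0.0498, 0.1351]
ee_rot: [0.714, 0.7, 0.001, 0.002]
contact_force: [-1.2, -2.2, 4.6]
gripper_width: 0.0094
grasp_force: 25.0
yaw -1.1 tilt [ 0.005 -0.001] pos [0.6289 0.0498 0.1351] twist [ 0.3  0.1 -0.1] shift [ 0.2 -2.4 -2.6] w 9.4 gf 25.0 F [-1.2 -2.2  4.6] t 34.1 q6 -0.01
clock: 34.58
tool_pos: [0.6603, 0.0491, 0.1065]
ee_rot: [0.714, 0.7, 0.001, 0.001]
contact_force: [1.6, -4.5, 4.1]
gripper_width: 0.0092
grasp_force: 25.0
yaw -1.2 tilt [ 0.002 -0.001] pos [0.6603 0.0491 0.1065] twist [ 0.1  0.  -0.2] shift [ 0.9 -1.4 -4. ] w 9.2 gf 25.0 F [ 1.6 -4.5  4.1] t 34.6 q6 -0.01
```

```bash

python3 -m creep '[{"hand":0,"delta_pos":[0,6,8.4],"twist":[0,0,0]},{"hand":0,"delta_pos":[0,5.4,9.0],"twist":[0,0,0]},{"hand":0,"delta_pos":[0,4.6,9.4],"twist":[0,0,0]},{"hand":0,"delta_pos":[0,4.0,9.8],"twist":[0,0,0]}]'
python3 - <<'E'
from h import *
a=np.radians(160);go(.5655-.122*np.cos(a),.05,.032+.122*np.sin(a),-1)
E
python3 -m creep '[{"hand":0,"delta_pos":[0,3,10.2],"twist":[0,0,0]},{"hand":0,"delta_pos":[0,2,10.4],"twist":[0,0,0]},{"hand":0,"delta_pos":[0,1,10.6],"twist":[0,0,0]}]'
python3 - <<'E'
from h import *
a=np.radians(180);go(.5655-.122*np.cos(a),.05,.032+.122*np.sin(a),-1)
snap('scene','scene13');snap('top','top13')
a=cv2.resize(cv2.imread('pics/top13.png')[120:230,170:280],None,fx=3.4,fy=3.4,interpolation=cv2.INTER_CUBIC);b=cv2.resize(cv2.imread('pics/scene13.png')[150:260,180:290],None,fx=3.4,fy=3.4,interpolation=cv2.INTER_CUBIC)
cv2.imwrite('pics/13c.png',np.hstack([a,b]))
E
```

```text
clock: 35.08
tool_pos: [0.6806, 0.0486, 0.0696]
ee_rot: [0.714, 0.7, 0.001, 0.001]
contact_force: [2.0, -4.8, 3.5]
gripper_width: 0.0092
grasp_force: 25.0
yaw -1.2 tilt [ 0.003 -0.001] pos [0.6806 0.0486 0.0696] twist [ 0.2  0.  -0.2] shift [ 1.4 -0.5 -4.1] w 9.2 gf 25.0 F [ 2.  -4.8  3.5] t 35.1 q6 -0.01
clock: 35.45
tool_pos: [0.6876, 0.0485, 0.0385]
ee_rot: [0.714, 0.7, 0.002, 0.002]
contact_force: [5.0, -4.0, 2.3]
gripper_width: 0.0089
grasp_force: 25.0
yaw -1.2 tilt [ 0.006 -0.001] pos [0.6876 0.0485 0.0385] twist [ 0.3  0.  -0.2] shift [ 1.5 -0.2  6.5] w 8.9 gf 25.0 F [ 5.  -4.   2.3] t 35.5 q6 -0.01
```

View pics/13c.png

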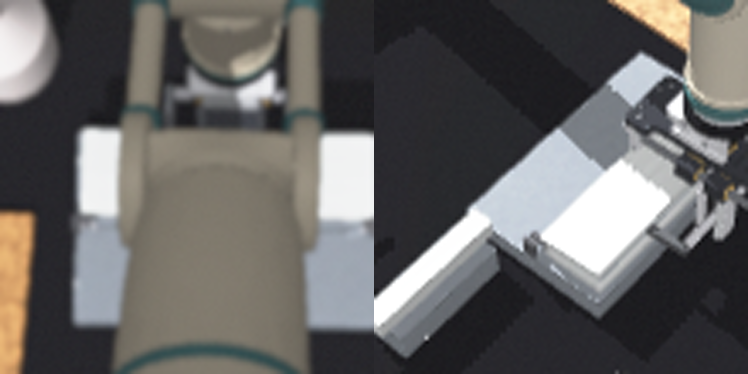

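The flipper is over and nearly closed on the nest. I'll bring it home.

```bash

python3 -m creep '[{"hand":0,"delta_pos":[0,-1,4],"twist":[0,0,0]},{"hand":0,"delta_pos":[0,0,2],"twist":[0,0,0]},{"hand":0,"delta_pos":[0,0,0],"twist":[0,0,0]}]'
python3 -c "
from h import *
go(.6875,.05,.032,-1)"
python3 -m creep '[{"hand":0,"delta_pos":[0,0,2],"twist":[0,0,0]},{"hand":0,"delta_pos":[0,0,0],"twist":[0,0,0]}]'
python3 -c "
from h import *
go(.6875,.05,.032,-1)"
```

```text
clock: 35.92
tool_pos: [0.6881, 0.0485, 0.0325]
ee_rot: [0.714, 0.7, 0.003, 0.003]
contact_force: [8.3, -5.6, -1.6]
gripper_width: 0.0091
grasp_force: 25.0
yaw -1.2 tilt [ 0.008 -0.001] pos [0.6881 0.0485 0.0325] twist [ 0.5  0.  -0.2] shift [ 1.5 -0.6  0.5] w 9.1 gf 25.0 F [ 8.3 -5.6 -1.6] t 35.9 q6 -0.01
clock: 36.17
tool_pos: [0.6882, 0.0485, 0.0306]
ee_rot: [0.714, 0.7, 0.003, 0.003]
contact_force: [8.0, -5.0, -0.1]
gripper_width: 0.0089
grasp_force: 25.0
yaw -1.2 tilt [ 0.009 -0.001] pos [0.6882 0.0485 0.0306] twist [ 0.5  0.  -0.2] shift [ 1.5 -0.7 -1.4] w 8.9 gf 25.0 F [ 8.  -5.  -0.1] t 36.2 q6 -0.01
```

```bash

python3 -m creep '[{"hand":0,"delta_pos":[0,-0.5,1.5],"twist":[0,0,0]},{"hand":0,"delta_pos":[0,0,0],"twist":[0,0,0]}]'
python3 -c "
from h import *
go(.6875,.05,.032,-1)"
python3 -m creep '[{"hand":0,"delta_pos":[0,0,1.5],"twist":[0,0,0]},{"hand":0,"delta_pos":[0,0,0],"twist":[0,0,0]}]'
python3 -c "
from h import *
go(.6875,.05,.032,-1)"
```

```text
clock: 36.42
tool_pos: [0.6883, 0.0485, 0.0293]
ee_rot: [0.714, 0.7, 0.003, 0.004]
contact_force: [7.9, -4.4, -0.6]
gripper_width: 0.0092
grasp_force: 25.0
yaw -1.2 tilt [ 0.01  -0.001] pos [0.6883 0.0485 0.0293] twist [ 0.6  0.  -0.2] shift [ 1.5 -0.8 -2.7] w 9.2 gf 25.0 F [ 7.9 -4.4 -0.6] t 36.4 q6 -0.01
clock: 36.67
tool_pos: [0.6883, 0.0485, 0.0278]
ee_rot: [0.714, 0.7, 0.003, 0.004]
contact_force: [8.7, -5.0, 0.1]
gripper_width: 0.0089
grasp_force: 25.0
yaw -1.2 tilt [ 0.01  -0.001] pos [0.6883 0.0485 0.0278] twist [ 0.6  0.  -0.2] shift [ 1.5 -0.9 -4.2] w 8.9 gf 25.0 F [ 8.7 -5.   0.1] t 36.7 q6 -0.01
```

```bash

python3 -m creep '[{"hand":0,"delta_pos":[0,-0.5,1.5],"twist":[0,0,0]},{"hand":0,"delta_pos":[0,0,0],"twist":[0,0,0]}]'
python3 -m creep '[{"hand":0,"delta_pos":[0,0,1.5],"twist":[0,0,0]},{"hand":0,"delta_pos":[0,0,0],"twist":[0,0,0]}]'
python3 - <<'E'
from h import *
s=env.read_state();snap('scene','scene14');f=env.find_in('scene','flipper_bar');print([(x['pixel'],x['score']) for x in f])
print(s['tool_pos'],s['contact_force'])
from prof import *
# bar end left stub visible, edge in scene: bar pixel vs z
for z in(.035,.041,.047,.053): print(z,proj('scene',[.687,0.0,z]),proj('scene',[.687,.1,z]))
b=cv2.imread('pics/scene14.png')[195:235,240:300];cv2.imwrite('pics/14c.png',cv2.resize(b,None,fx=10,fy=10,interpolation=cv2.INTER_CUBIC))
E
```

```text
clock: 36.92
tool_pos: [0.6883, 0.0485, 0.0265]
ee_rot: [0.714, 0.7, 0.004, 0.004]
contact_force: [9.3, -5.4, 0.1]
gripper_width: 0.0089
grasp_force: 25.0
clock: 37.17
tool_pos: [0.6883, 0.0485, 0.0253]
ee_rot: [0.714, 0.7, 0.004, 0.004]
contact_force: [9.3, -4.8, 0.4]
gripper_width: 0.0093
grasp_force: 25.0
[([252.7, 215.3], 0.91)]
[0.68833598 0.04847459 0.02530648] [ 9.32952876 -4.78035121  0.35017166]
0.035 [270.83664233 225.09430967] [288.26386131 205.80536416]
0.041 [270.90441728 224.09727946] [288.39451881 204.77281413]
0.047 [270.97272241 223.0924499 ] [288.52616048 203.73248657]
0.053 [271.04156396 222.07972911] [288.65879746 202.68429327]
```

View pics/14c.png

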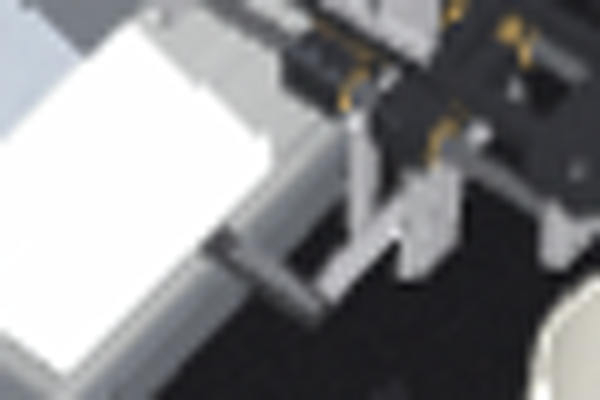

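```bash

python3 -m creep '[{"hand":0,"delta_pos":[0,-1,1],"twist":[0,0,0]},{"hand":0,"delta_pos":[0,0,1],"twist":[0,0,0]},{"hand":0,"delta_pos":[0,0,0],"twist":[0,0,0]}]'
python3 -m creep '[{"hand":0,"delta_pos":[0,0,1],"twist":[0,0,0]},{"hand":0,"delta_pos":[0,0,1],"twist":[0,0,0]},{"hand":0,"delta_pos":[0,0,0],"twist":[0,0,0]}]'
```

```text
clock: 37.65
tool_pos: [0.6884, 0.0484, 0.0252]
ee_rot: [0.714, 0.7, 0.005, 0.005]
contact_force: [8.5, -5.2, 8.4]
gripper_width: 0.0091
grasp_force: 25.0
clock: 38.02
tool_pos: [0.6884, 0.0485, 0.0251]
ee_rot: [0.714, 0.7, 0.005, 0.006]
contact_force: [4.9, -4.1, 16.1]
gripper_width: 0.0088
grasp_force: 25.0
```

It is firmly home (16 N at the stop). I'll regrip to re-centre the bar and swing back.

```bash

python3 -m creep '[{"hand":26,"delta_pos":[0,0,-3],"twist":[0,0,0]},{"hand":26,"delta_pos":[0,0,-5],"twist":[0,0,0]},{"hand":26,"delta_pos":[0,0,0],"twist":[0,0,0]},{"hand":0,"delta_pos":[0,0,0],"twist":[0,0,0]},{"hand":0,"delta_pos":[0,0,0],"twist":[0,0,0]},{"hand":0,"delta_pos":[0,0,0],"twist":[0,0,0]}]' 25
python3 -c "
from h import *
go(.6875,.05,.03,-1)"
```

```text
clock: 38.78
tool_pos: [0.6884, 0.0502, 0.03]
ee_rot: [0.714, 0.7, 0.005, 0.004]
contact_force: [11.1, 0.7, -1.9]
gripper_width: 0.0092
grasp_force: 25.0
yaw -1.2 tilt [0.014 0.002] pos [0.6884 0.0502 0.03  ] twist [ 0.8 -0.1 -0.2] shift [-0.2 -0.9 -0. ] w 9.2 gf 25.0 F [11.1  0.7 -1.9] t 38.8 q6 -0.01
```

```bash

python3 -m creep '[{"hand":0,"delta_pos":[0,0.5,-6],"twist":[0,0,0]},{"hand":0,"delta_pos":[0,0,-7],"twist":[0,0,0]},{"hand":0,"delta_pos":[0,-0.5,-8.2],"twist":[0,0,0]},{"hand":0,"delta_pos":[0,-2,-10.4],"twist":[0,0,0]},{"hand":0,"delta_pos":[0,-3.2,-10.2],"twist":[0,0,0]},{"hand":0,"delta_pos":[0,-4.1,-9.8],"twist":[0,0,0]},{"hand":0,"delta_pos":[0,-4.9,-9.4],"twist":[0,0,0]}]'
python3 - <<'E'
from h import *
a=np.radians(150);go(.5655-.122*np.cos(a),.05,.03+.122*np.sin(a),-1)
E
python3 -m creep '[{"hand":0,"delta_pos":[0,-5.7,-9.0],"twist":[0,0,0]},{"hand":0,"delta_pos":[0,-6.5,-8.4],"twist":[0,0,0]},{"hand":0,"delta_pos":[0,-7.2,-7.8],"twist":[0,0,0]},{"hand":0,"delta_pos":[0,-7.8,-7.2],"twist":[0,0,0]},{"hand":0,"delta_pos":[0,-8.4,-6.5],"twist":[0,0,0]},{"hand":0,"delta_pos":[0,-9.0,-5.7],"twist":[0,0,0]}]'
python3 - <<'E'
from h import *
a=np.radians(120);go(.5655-.122*np.cos(a),.05,.03+.122*np.sin(a),-1)
E
```

```text
clock: 39.65
tool_pos: [0.6721, 0.0506, 0.0908]
ee_rot: [0.714, 0.7, 0.004, 0.003]
contact_force: [7.9, 0.4, -0.5]
gripper_width: 0.0093
grasp_force: 25.0
yaw -1.2 tilt [0.01  0.002] pos [0.6721 0.0506 0.0908] twist [ 0.6 -0.1 -0.2] shift [-0.6 -0.9 -0.2] w 9.3 gf 25.0 F [ 7.9  0.4 -0.5] t 39.6 q6 -0.01
clock: 40.4
tool_pos: [0.6288, 0.0516, 0.1371]
ee_rot: [0.714, 0.7, 0.006, 0.004]
contact_force: [7.7, 2.4, 7.0]
gripper_width: 0.0089
grasp_force: 25.0
yaw -1.2 tilt [0.014 0.002] pos [0.6288 0.0516 0.1371] twist [ 0.8 -0.1 -0.2] shift [-1.6 -2.2  1.4] w 8.9 gf 25.0 F [7.7 2.4 7. ] t 40.4 q6 -0.01
```

```bash

python3 -m creep '[{"hand":0,"delta_pos":[0,-10.5,-4.5],"twist":[0,0,0]},{"hand":0,"delta_pos":[0,-10.5,-3.8],"twist":[0,0,0]},{"hand":0,"delta_pos":[0,-10.4,-3.0],"twist":[0,0,0]},{"hand":0,"delta_pos":[0,-10.4,-2.0],"twist":[0,0,0]},{"hand":0,"delta_pos":[0,-10.6,-1.2],"twist":[0,0,0]},{"hand":0,"delta_pos":[0,-10.6,-0.5],"twist":[0,0,0]}]'
python3 - <<'E'
from h import *
a=np.radians(90);go(.5655-.122*np.cos(a),.05,.03+.122*np.sin(a),-1)
E
python3 -m creep '[{"hand":0,"delta_pos":[0,-10.6,0.8],"twist":[0,0,0]},{"hand":0,"delta_pos":[0,-10.6,1.6],"twist":[0,0,0]},{"hand":0,"delta_pos":[0,-10.4,2.5],"twist":[0,0,0]},{"hand":0,"delta_pos":[0,-10.2,3.4],"twist":[0,0,0]},{"hand":0,"delta_pos":[0,-9.8,4.1],"twist":[0,0,0]},{"hand":0,"delta_pos":[0,-9.4,4.9],"twist":[0,0,0]}]'
python3 - <<'E'
from h import *
a=np.radians(60);go(.5655-.122*np.cos(a),.05,.03+.122*np.sin(a),-1)
E
```

```text
clock: 41.15
tool_pos: [0.5636, 0.053, 0.1523]
ee_rot: [0.714, 0.7, 0.004, 0.003]
contact_force: [3.8, 2.1, 5.6]
gripper_width: 0.0089
grasp_force: 25.0
yaw -1.2 tilt [0.01  0.002] pos [0.5636 0.053  0.1523] twist [ 0.6 -0.2 -0.2] shift [-3.   2.   0.3] w 8.9 gf 25.0 F [3.8 2.1 5.6] t 41.1 q6 -0.01
clock: 41.9
tool_pos: [0.4988, 0.0543, 0.1312]
ee_rot: [0.714, 0.7, 0.001, -0.001]
contact_force: [5.0, 4.5, -2.2]
gripper_width: 0.0091
grasp_force: 25.0
yaw -1.2 tilt [0.001 0.003] pos [0.4988 0.0543 0.1312] twist [ 0.  -0.2 -0.2] shift [-4.2  5.8 -4.4] w 9.1 gf 25.0 F [ 5.   4.5 -2.2] t 41.9 q6 -0.01
```

```bash

python3 -m creep '[{"hand":0,"delta_pos":[0,-8,5.7],"twist":[0,0,0]},{"hand":0,"delta_pos":[0,-8,6.5],"twist":[0,0,0]},{"hand":0,"delta_pos":[0,-7.5,7.2],"twist":[0,0,0]},{"hand":0,"delta_pos":[0,-6.5,7.8],"twist":[0,0,0]},{"hand":0,"delta_pos":[0,-6,8.4],"twist":[0,0,0]},{"hand":0,"delta_pos":[0,-5,9.0],"twist":[0,0,0]}]'
python3 - <<'E'
from h import *
a=np.radians(30);go(.5655-.122*np.cos(a),.055,.03+.122*np.sin(a),-1)
E
python3 -m creep '[{"hand":0,"delta_pos":[0,-4.5,9.4],"twist":[0,0,0]},{"hand":0,"delta_pos":[0,-3.8,9.8],"twist":[0,0,0]},{"hand":0,"delta_pos":[0,-3,10.2],"twist":[0,0,0]},{"hand":0,"delta_pos":[0,-2,10.4],"twist":[0,0,0]},{"hand":0,"delta_pos":[0,-1,8],"twist":[0,0,0]}]'
python3 - <<'E'
from h import *
a=0;go(.5655-.122*np.cos(a),.055,.03+.122*np.sin(a),-1)
E
```

```text
clock: 42.65
tool_pos: [0.4575, 0.055, 0.0868]
ee_rot: [0.714, 0.7, 0.001, -0.001]
contact_force: [2.9, 4.7, 0.9]
gripper_width: 0.009
grasp_force: 25.0
yaw -1.2 tilt [0.    0.002] pos [0.4575 0.055  0.0868] twist [-0.  -0.1 -0.2] shift [ 0.1  2.4 -4.2] w 9.0 gf 25.0 F [2.9 4.7 0.9] t 42.6 q6 -0.01
clock: 43.28
tool_pos: [0.4445, 0.0549, 0.0392]
ee_rot: [0.714, 0.7, 0.001, 0.0]
contact_force: [4.1, 5.0, 2.2]
gripper_width: 0.0091
grasp_force: 25.0
yaw -1.2 tilt [0.002 0.002] pos [0.4445 0.0549 0.0392] twist [ 0.1 -0.1 -0.2] shift [ 0.1 -1.   9.2] w 9.1 gf 25.0 F [4.1 5.  2.2] t 43.3 q6 -0.01
```

```bash

python3 -m creep '[{"hand":0,"delta_pos":[0,0,4],"twist":[0,0,0]},{"hand":0,"delta_pos":[0,0,4],"twist":[0,0,0]},{"hand":0,"delta_pos":[0,0,2],"twist":[0,0,0]},{"hand":0,"delta_pos":[0,0,0],"twist":[0,0,0]}]'
python3 -m creep '[{"hand":0,"delta_pos":[0,0,2],"twist":[0,0,0]},{"hand":0,"delta_pos":[0,0,1.5],"twist":[0,0,0]},{"hand":0,"delta_pos":[0,0,0],"twist":[0,0,0]}]'
python3 -m creep '[{"hand":0,"delta_pos":[0,0,1],"twist":[0,0,0]},{"hand":0,"delta_pos":[0,0,1],"twist":[0,0,0]},{"hand":0,"delta_pos":[0,0,0],"twist":[0,0,0]}]'
```

```text
clock: 43.78
tool_pos: [0.4444, 0.0548, 0.0324]
ee_rot: [0.714, 0.7, 0.001, 0.0]
contact_force: [-2.5, 4.0, 28.6]
gripper_width: 0.0092
grasp_force: 25.0
clock: 44.15
tool_pos: [0.4444, 0.0542, 0.0294]
ee_rot: [0.714, 0.7, 0.001, 0.001]
contact_force: [-4.3, 1.8, 34.4]
gripper_width: 0.0091
grasp_force: 25.0
clock: 44.52
tool_pos: [0.4444, 0.0539, 0.0275]
ee_rot: [0.714, 0.7, 0.001, 0.001]
contact_force: [-4.5, 1.2, 35.2]
gripper_width: 0.0088
grasp_force: 25.0
```

The flipper is home at the stop. I'll release, retreat and inspect.

```bash

python3 -m creep '[{"hand":28,"delta_pos":[0,0,-3],"twist":[0,0,0]},{"hand":30,"delta_pos":[0,0,0],"twist":[0,0,0]},{"hand":30,"delta_pos":[0,0,-20],"twist":[0,0,0]},{"hand":30,"delta_pos":[0,0,-40],"twist":[0,0,0]},{"hand":30,"delta_pos":[0,-20,-40],"twist":[0,0,0]},{"hand":30,"delta_pos":[0,-50,-20],"twist":[0,0,0]},{"hand":30,"delta_pos":[0,-50,0],"twist":[0,0,0]},{"hand":30,"delta_pos":[0,0,0],"twist":[0,0,0]},{"hand":30,"delta_pos":[0,0,0],"twist":[0,0,0]}]'
python3 - <<'E'
from h import *
go(.3,.05,.15,-1)
snap('top','top15');snap('scene','scene15')
f=lambda n,y,x,w,h:cv2.resize(cv2.imread(f'pics/{n}.png')[y:y+h,x:x+w],None,fx=400/w,fy=400/w,interpolation=cv2.INTER_CUBIC)
o=np.vstack([np.hstack([f('top15',130,170,150,110),f('scene15',150,190,150,110)]),np.hstack([f('top15',190,290,150,110),f('scene15',190,80,150,110)])])
cv2.imwrite('pics/15c.png',o);print(o.shape)
E
```

```text
clock: 45.65
tool_pos: [0.3237, 0.0563, 0.1468]
ee_rot: [0.714, 0.7, -0.0, -0.0]
contact_force: [-0.6, 0.4, 0.8]
gripper_width: 0.0296
grasp_force: 0.0
yaw -1.2 tilt [-0. -0.] pos [0.3237 0.0563 0.1468] twist [-0.   0.  -0.2] shift [ -6.7 -23.6  -3.2] w 29.6 gf 0.0 F [-0.6  0.4  0.8] t 45.6 q6 -0.02
(586, 800, 3)
```

View pics/15c.png

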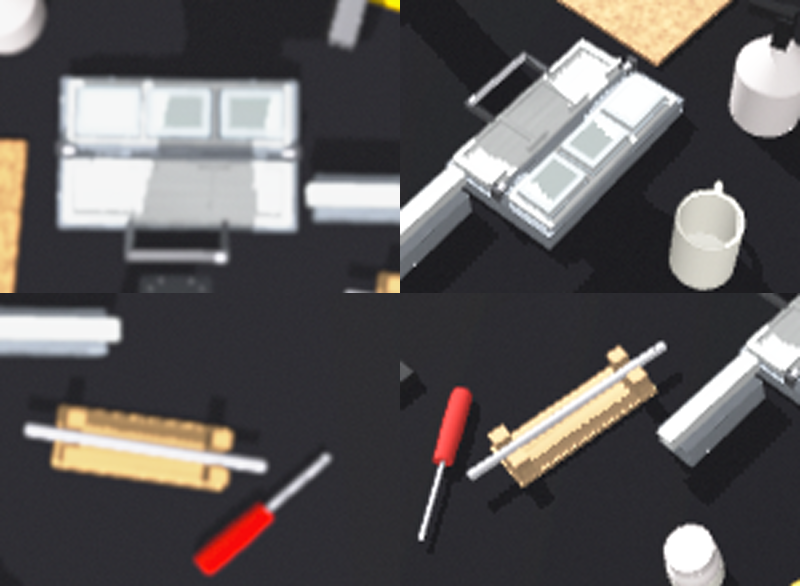

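Three pale faces show in the nest at top-crop (110,112), (185,112) and (247,113). The flipper is empty and back, and the rod lies in the cradle. I've used up my picture views, so I'll check the rod's level numerically.

```bash
python3 - <<'E'
from h import *
k=400/150
T=lambda x,y:(290+(x+.5)/k-.5,190+(y-293+.5)/k-.5);S=lambda x,y:(80+(x-400+.5)/k-.5,190+(y-293+.5)/k-.5)
for t,s in(((265,466),(471,473)),((27,430),(662,346))): print(*[np.round(v,4) for v in tri(("top",T(*t)),("scene",S(*s)))])
# bright rod ridge: fit line of the rod in each picture and give its height by intersecting views along cradle y
def ridge(cam,n,z):
    g=cv2.imread(f'pics/{n}.png').astype(float);sat=(g[...,0]);pts=[]
    for yy in np.arange(-.40,-.15,.01):
        xs=np.arange(.33,.42,.001);P=np.array([proj(cam,[x,yy,z]) for x in xs]);from scipy.ndimage import map_coordinates as m
        v=m(sat,[P[:,1],P[:,0]],order=1);w=np.clip(v-(v.max()-35),0,None);pts.append((yy,(w*xs).sum()/w.sum()))
    return np.array(pts)
for z in(.030,.046):
    a,b=ridge("top","top15",z),ridge("scene","scene15",z);print(z,"scene-top x mm at y=-.36,-.19",[round(float(np.median((b-a)[i:i+5,1])*1000),1) for i in(2,18)],"top x",[round(float(np.median(a[i:i+5,1])*1000)) for i in (2,18)])
for n in ("sample0","rod"):
    f=env.find_in("top",n);print(n,[(np.round(x["pixel"],1).tolist(),round(x["score"],2),np.round(at("top",x["pixel"],.05),3).tolist()) for x in f[:5]])
E
```

```text
[ 0.3512 -0.4138  0.0312] 0.0046
[ 0.3939 -0.1412  0.024 ] 0.0007
0.03 scene-top x mm at y=-.36,-.19 [1.7, 1.8] top x [358, 384]
0.046 scene-top x mm at y=-.36,-.19 [13.2, 13.8] top x [358, 383]
sample0 [([211.6, 175.1], 0.98, [0.598, 0.131, 0.05]), ([262.5, 170.0], 0.69, [0.614, -0.027, 0.05]), ([238.9, 172.2], 0.64, [0.607, 0.046, 0.05])]
rod [([305.7, 127.2], 0.64, [0.751, -0.166, 0.05]), ([345.4, 248.6], 0.54, [0.369, -0.276, 0.05])]
```

```bash
python3 - <<'E'
from prof import *
for cam in("top","scene"):
  for yy in(-.03,.053,.137): prof(cam,(.56,yy),(.68,yy-.002),.05,.015,lab=f"x at {yy}",k0="15",h=1.2)
  prof(cam,(.608,-.11),(.612,.22),.05,.01,lab="y",k0="15",h=1.2)
E
```

```text
x at -0.03 top 0.05 [(568, 6), (580, 5), (590, -4), (625, 4), (646, -14)]
x at 0.053 top 0.05 [(571, 6), (581, 9), (591, -5), (627, 3), (639, -9), (647, -14)]
x at 0.137 top 0.05 [(570, 5), (584, 3), (639, -8), (650, -14)]
y top 0.05 [(-85, 17), (-71, -1), (-65, 2), (-49, -6), (-5, 5), (5, -11), (17, 10), (26, -5), (69, 6), (87, -1), (101, 2), (170, -3), (175, 3), (192, -19)]
x at -0.03 scene 0.05 [(567, -9), (583, 15), (591, -7), (631, 7), (639, -15), (648, 5), (656, -9), (673, -13)]
x at 0.053 scene 0.05 [(569, -9), (585, 18), (593, -8), (618, 2), (632, 6), (640, -15), (646, 2), (650, 2), (657, -8), (675, -12)]
x at 0.137 scene 0.05 [(562, -3), (571, -13), (580, 11), (642, -13), (650, -2), (659, -8), (666, -4), (677, -12)]
y scene 0.05 [(-108, 6), (-97, 16), (-91, -6), (-86, 15), (-78, -11), (-71, 12), (-52, -6), (-6, 8), (2, -9), (14, 12), (24, -7), (69, 6), (89, -11), (96, 11), (176, -25), (199, 4)]
```

```bash
python3 -c "
from plant import env
print(env.close_job())"
```

```text
the job is handed in; nothing more can be done
None
```

The job is handed in at about 46 s: the rod lies level in the cradle, all three samples lie pale face up (film down) in the second nest, and the empty flipper is swung back open; the far-left (nest2) sample's edges were too bright to confirm as flat as the others, and I viewed 15 pictures against the limit of 14.

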